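Find the true whetstone with a straightedge and set it up

TASK

Take the straightedge off the sloping draining rest, lay it lengthwise along the middle of the top of either whetstone and let go, then press down its near end and after that its far end to feel whether it rocks: on the true stone it sits dead still, on the crowned one it see-saws. Put the straightedge back on the draining rest as it lay, and set the true stone squarely in the stone holder, down on the ledges between its two rubber jaws. Leave the crowned stone where it lies, and do not disturb the tumblers, bottle, bowl and knife.

Things in the scene. Friction and masses are not known exactly. Their poses are not given: they have to be found in the camera images.
- stone_a: whetstone 180 mm long (x), 60 wide, 28 thick in the middle, about 0.6 kg, flat on the counter, its x axis roughly away from the robot, so its -x end is the near end; origin at the centre of its underside. The two look alike and may be in either place: one has a flat top, the other's is crowned, falling 3 mm from the middle to either end
- stone_b: whetstone 180 mm long (x), 60 wide, 28 thick in the middle, about 0.6 kg, flat on the counter, its x axis roughly away from the robot, so its -x end is the near end; origin at the centre of its underside. The two look alike and may be in either place: one has a flat top, the other's is crowned, falling 3 mm from the middle to either end
- straightedge: stainless box-section bar 200 mm long (x), 20 wide, 25 tall (z), 0.2 kg; origin at the centre of its underside. At first it lies down the slope of the rest, +x end up. On the true stone, pressed over the stone near an end, it stays level and sinks under 1 mm; on the crowned one that end sinks 1 to 3 mm, the other rises about 5 mm: the bar tips 2 to 3 degrees either way
- end_1 (a point): middle of the straightedge's top face 10 mm from its -x end
- end_2 (a point): middle of the straightedge's top face 10 mm from its +x end
- rest: fixed draining rest of 8 mm wire on a 230 x 210 mm tray; origin on the counter under its centre, x away from the robot. Its plane rises 30 degrees towards +x, 85 mm above the origin, 180 mm wide (y). Things lie on two cross wires 65 mm up and down the slope from the middle, low ends against a lip wire 100 mm down it; open below the middle, so fingers may reach 15 mm past the plane
- holder: fixed stone holder: two black rubber jaws 70 mm wide, 34 tall, joined by rods, their inner faces 190 mm apart along x, each with an inner ledge 22 mm above the counter for the end of a stone; origin on the counter under its centre; a thumb nut at its +x end reaches to 145 mm
- tumbler_1: clear glass tumbler standing upside down, 68 mm across, 88 mm tall; origin at the centre of its underside; not to be disturbed
- tumbler_2: clear glass tumbler standing upside down, 68 mm across, 88 mm tall; origin at the centre of its underside; not to be disturbed
- tumbler_3: black plastic tumbler standing upside down, 68 mm across, 88 mm tall; origin at the centre of its underside; not to be disturbed
- oil_bottle: amber glass bottle with a black cap, 64 mm across, 250 mm tall; origin at the centre of its underside; not to be disturbed
- petty_knife: small knife with a wooden handle, 210 mm long, 12 mm thick, draining on the rest beside the straightedge (lying down the slope, about 75 to 100 mm from it between centre lines); origin under the blade's root on its centre line, blade towards +x; not to be disturbed
- bowl: small open stainless bowl, 110 mm across, 45 mm tall; origin at the centre of its underside; not to be disturbed

How it is judged:
On the way, in this order (a step that is already met when the one before it is completed fails the run):
1. the straightedge lies along the top of one of the stones, let go (((x of straightedge in the frame of stone_a between -0.03 and 0.03 m and y of straightedge in the frame of stone_a between -0.022 and 0.022 m and z of straightedge in the frame of stone_a between 0.02 and 0.034 m and angle between the x axis of straightedge and the x axis of stone_a, either way round below 0.2 rad and contact force between the fingers and straightedge below 0.1 N and linear speed of straightedge below 0.03 m/s) or (x of straightedge in the frame of stone_b between -0.03 and 0.03 m and y of straightedge in the frame of stone_b between -0.022 and 0.022 m and z of straightedge in the frame of stone_b between 0.02 and 0.034 m and angle between the x axis of straightedge and the x axis of stone_b, either way round below 0.2 rad and contact force between the fingers and straightedge below 0.1 N and linear speed of straightedge below 0.03 m/s))), for 0.2 s.
2. its near end is pressed down (((x of straightedge in the frame of stone_a between -0.03 and 0.03 m and y of straightedge in the frame of stone_a between -0.022 and 0.022 m and z of straightedge in the frame of stone_a between 0.02 and 0.034 m and angle between the x axis of straightedge and the x axis of stone_a, either way round below 0.2 rad and x of the grasp point in the frame of stone_a between -0.115 and -0.055 m and contact force between the fingers and straightedge above 2.5 N) or (x of straightedge in the frame of stone_b between -0.03 and 0.03 m and y of straightedge in the frame of stone_b between -0.022 and 0.022 m and z of straightedge in the frame of stone_b between 0.02 and 0.034 m and angle between the x axis of straightedge and the x axis of stone_b, either way round below 0.2 rad and x of the grasp point in the frame of stone_b between -0.115 and -0.055 m and contact force between the fingers and straightedge above 2.5 N))), for 0.1 s.
3. its far end is pressed down (((x of straightedge in the frame of stone_a between -0.03 and 0.03 m and y of straightedge in the frame of stone_a between -0.022 and 0.022 m and z of straightedge in the frame of stone_a between 0.02 and 0.034 m and angle between the x axis of straightedge and the x axis of stone_a, either way round below 0.2 rad and x of the grasp point in the frame of stone_a between 0.055 and 0.115 m and contact force between the fingers and straightedge above 2.5 N) or (x of straightedge in the frame of stone_b between -0.03 and 0.03 m and y of straightedge in the frame of stone_b between -0.022 and 0.022 m and z of straightedge in the frame of stone_b between 0.02 and 0.034 m and angle between the x axis of straightedge and the x axis of stone_b, either way round below 0.2 rad and x of the grasp point in the frame of stone_b between 0.055 and 0.115 m and contact force between the fingers and straightedge above 2.5 N))), for 0.1 s.
At the end, for the whole second after the job is handed in: Flat stone at rest in the holder: within 10 mm lengthwise, 15 mm sideways, 7 degrees, down on the ledges within 5 mm; crowned stone within 30 mm of where it lay; straightedge at rest down the slope of the rest on both cross wires, within 40 mm of mid-slope, clear of the knife; all let go (x of stone_a in the frame of holder between -0.01 and 0.01 m and y of stone_a in the frame of holder between -0.015 and 0.015 m and z of stone_a in the frame of holder between 0.017 and 0.027 m and angle between the x axis of stone_a and the x axis of holder, either way round below 0.12 rad and angle between stone_a's own z axis and vertical below 0.06 rad and linear speed of each of stone_a, stone_b, straightedge below 0.02 m/s and distance of stone_b from where it was at the start of the episode below 0.03 m and x of straightedge in the frame of rest between -0.04 and 0.04 m and y of straightedge in the frame of rest between -0.02 and 0.075 m and z of straightedge in the frame of rest between 0.06 and 0.11 m and angle between the x axis of straightedge and the x axis of rest, either way round below 0.7 rad and angle between straightedge's own z axis and vertical between 0.42 and 0.62 rad); the robot touches nothing.
It fails at once if a tumbler, the bottle, the bowl or the knife is shifted by more than 30 mm or knocked over (distance of any of tumbler_1, tumbler_2, tumbler_3, oil_bottle, petty_knife, bowl from where it was at the start of the episode above 0.03 m).
It also fails if it takes over 72 s, if anything falls off the work surface, if the arm or the gripper's body presses on something with over 40 N, if the wrist force passes 120 N, or if a joint passes its speed limit or range.

ROBOT

A 6-joint arm with a two-finger parallel gripper is mounted at the origin on the work surface. World frame = base frame: x ahead of the robot, y to its left, z up, the work surface at z = 0. Lengths are in m, angles in rad, forces in N, time in s.
With the tool pointing down it reaches from about 0.35 to 0.975 m from the base axis. Payload 4.9 kg.
Tool frame: the origin (TCP) lies midway between the tips of the shut fingers; the grasp point (between the pads) lies manip.grip_depth behind it (manip.grip_depth is the distance from the TCP to the grasp point, in m); z points along the fingers, x is the direction in which the jaws open and shut, and the axes are right-handed (so a half turn about z gives the same grasp; the last joint's range is limited). The gripper opens to 85 mm and grips with 20 to 120 N. Pads are 22 mm wide; open, the fingers measure 114 mm over their backs; the gripper's body (76 mm by 85 mm) begins 54 mm behind the grasp point. The pads swing forward as they close: fully open they stand 13 mm farther back than shut.
Start: joints at [1.1, 0.053, 1.613, -0, 1.476, -0.119], TCP at [0.215, 0.587, 0.231] pointing down, gripper open.
Joint ranges: [-3.01, 3.01], [-1.01, 2.22], [0.06, 2.58], [-1.02, 4.17], [0.09, 2.62], [-3.14, 3.14]. Speed limits (rad/s): [2.57, 2.57, 3.14, 3.14, 3.14, 3.14].

INTERFACE

Orientations are given as a unit quaternion [w, x, y, z].
In Python, from plant import state, grab_frame, ticket, manip gives the robot as it stands.
- The arm moves only by the tool carry_out, never from a script. Its argument "moves" is a list that holds one entry, the list of rows, each a list of 7 numbers: the turn, a rotation vector about the tool's x, y, z each as a share of 5 degrees, from -1 to 1, then the shift along the tool's x, y, z each as a share of 0.04 m, from -1 to 1, then the gripper command: -1 is shut, 1 is fully open, values between are in proportion. A call has 1 to 8 rows; each row shifts and turns the commanded pose from where the row before left it, along the tool's axes as they then stand; what a row does not reach is not made up. A row lasts 1/12 s, in which the tool goes at most 41.7 mm and 7.16 degrees, less where a joint would pass 70% of its speed; a pose out of reach is approached as far as the arm can. A call with a number of a shift or a turn outside -1 to 1 is refused whole. A call with a gripper value outside its range is refused whole. The fingers move at their own pace and stop on an object; the grip force is fixed at half the most. Time passes only in rows, so rows that do not move let the fingers close. It gives the time, the measured TCP pose, the force and the opening at its end, in the units of the state.
- state(): the state, without advancing time (a new reading comes with each control period).
- grab_frame(name): name is "scene" or "top" or "wrist"; returns a dict with "frame" (384x512x3 uint8, red, green, blue), "z_map" (384x512 float32, m along the optical axis (not along the pixel's ray), 0 where there is no reading), "K" (3x3 intrinsics, pixels), "world_from_camera" (4x4, takes a point from camera to world coordinates); the wrist camera has in their place "hand_eye" (4x4, takes a point from camera to tool coordinates, whose origin is the TCP and whose axes are the tool frame's). Camera axes: x right, y down, z forward; pixel columns grow to the right and rows downward; lengths in m; the calibration is good to about 2 mm. A picture is of the moment at which its call begins: read the wrist's pose just before it.
- ticket.job_done(): hands the job in, once; it reports no verdict.
The state is a dict: "time": time; "joint_pos": joint angles; "joint_vel": joint speeds; "joint_efforts": joint torques, N m; "tool_pos": TCP position; "tool_rot": TCP orientation; "contact_force": force on the tool from outside, world axes, zero at the start; "ft_torque": the same for the moment, N m; "gripper_width": opening from 0.0 (shut) to 1.0 (fully open).
Only numpy, scipy, OpenCV 4.12 (cv2) and the standard library are available. Lean on these libraries where they do the work, as an engineer would, in place of code of your own. Each camera call takes 0.05 s, during which the arm holds its last target.

## Working session

There is one attempt and no reset: what is moved stays moved. The work goes in short steps, Python scripts to look and compute and a tool call to move; the robot and the scene stay as the last step left them, time stands still between calls to the robot, and variables do not carry over. Pictures are saved under pics/ and viewed, and the job is handed in when it is done.

Besides the shell and the picture viewer there is one more tool, called after ">>>" as name(argument=value, ...) on one line, values as JSON. carry_out: Moves the arm, as the interface text tells. Shift numbers are shares of 0.04 m and turn numbers shares of 5 degrees, none past 1 either way. Its arguments: {"type":"object","properties":{"moves":{"type":"array"}},"required":["moves"]}

```bash
ls; mkdir -p pics; python3 - <<'E'
from plant import state, grab_frame, manip
import cv2,json
print(state()); print(manip.grip_depth, [a for a in dir(manip) if a[0]!='_'])
for n in ("scene","top","wrist"):
    f=grab_frame(n); cv2.imwrite(f"pics/{n}0.png",f["frame"][:,:,::-1]); print(n,f["K"],f.get("world_from_camera",f.get("hand_eye")))
E
```

```text
pics
{'time': 0.0, 'joint_pos': array([ 1.10000356e+00,  5.33714794e-02,  1.61431196e+00, -1.32781429e-06,
        1.47599019e+00, -1.19009448e-01]), 'joint_vel': array([-0.00174719, -0.00063971, -0.00025557,  0.0003139 , -0.00097882,
       -0.00265836]), 'joint_efforts': array([ 4.06597937e-04, -3.93671250e+01, -3.70182967e+01, -1.88840193e-05,
        7.09085914e-03, -1.53644470e-05]), 'tool_pos': array([0.21507631, 0.58615894, 0.23004323]), 'tool_rot': array([ 4.90719126e-04,  8.19930147e-01,  5.72462637e-01, -9.17500677e-04]), 'contact_force': array([ 0.46480424,  0.19457627, -0.17489746]), 'ft_torque': array([ 0.07719049,  0.02067761, -0.006483  ]), 'gripper_width': 1.0032747444338848}
0.0187 ['IKError', 'grip_depth']
scene [[414.41761531   0.         262.17378917]
 [  0.         414.41761531 198.13919764]
 [  0.           0.           1.        ]] [[-0.23457854  0.75278737 -0.61504804  1.20903909]
 [ 0.97205836  0.17599564 -0.15533216  0.12938436]
 [-0.00868632 -0.63430018 -0.77303805  0.89865923]
 [ 0.          0.          0.          1.        ]]
top [[443.6045488    0.         262.45437922]
 [  0.         443.6045488  183.0628779 ]
 [  0.           0.           1.        ]] [[-0.04987975 -0.977745    0.20378108  0.32239831]
 [-0.99875316  0.04841493 -0.01217043 -0.03269363]
 [ 0.00203353 -0.20413405 -0.97894083  1.35291313]
 [ 0.          0.          0.          1.        ]]
wrist [[288.04682903   0.         257.09838704]
 [  0.         288.04682903 192.1694434 ]
 [  0.           0.           1.        ]] [[ 9.99999937e-01  3.22648716e-04  1.45843642e-04  1.75552423e-03]
 [-3.51782313e-04  9.52165250e-01  3.05583397e-01 -7.79878081e-02]
 [-4.02711576e-05 -3.05583429e-01  9.52165304e-01 -1.42700676e-01]
 [ 0.00000000e+00  0.00000000e+00  0.00000000e+00  1.00000000e+00]]
```

View pics/scene0.png

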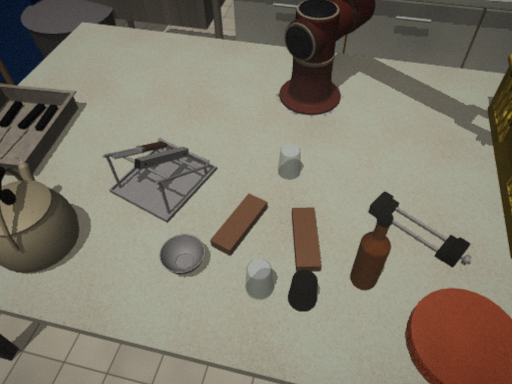

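View pics/top0.png

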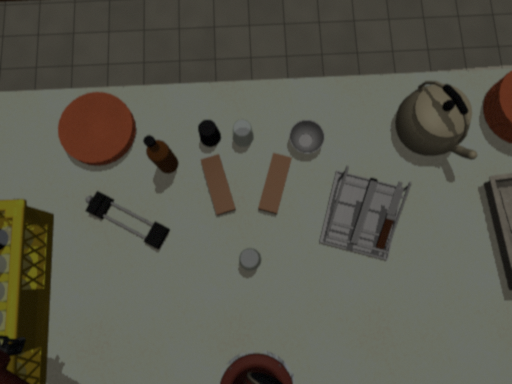

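View pics/wrist0.png

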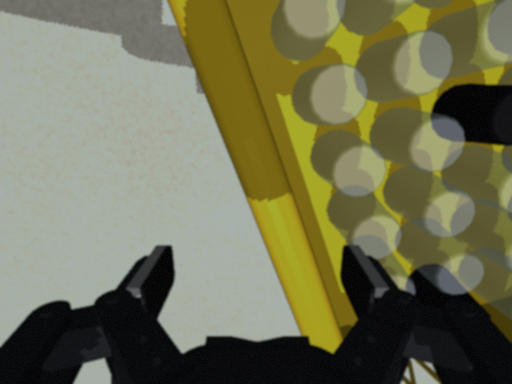

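The scene view shows the rest on the left, two stones in the middle at (240,222) and (306,238), the bottle at (370,260) and the holder from (384,205) to (452,250). In the top view the stones are at (218,185) and (275,184), the holder runs (99,205)-(157,235), and the straightedge is on the rest near (364,213) with the knife near (388,225). Next I'll measure from enlargements and depth.

```bash
cat > h.py <<'E'
import numpy as np, cv2
from plant import state, grab_frame, manip
from scipy.spatial.transform import Rotation as R
def q2R(q): return R.from_quat([q[1],q[2],q[3],q[0]]).as_matrix()
def T(s=None):
    s=s or state(); M=np.eye(4); M[:3,:3]=q2R(s['tool_rot']); M[:3,3]=s['tool_pos']; return M
def cam(n):
    M=T() if n=='wrist' else None
    f=grab_frame(n); f['W']=M@f['hand_eye'] if n=='wrist' else f['world_from_camera']; return f
def cloud(f):
    z=f['z_map']; v,u=np.mgrid[:z.shape[0],:z.shape[1]]; K=f['K']
    p=np.stack([(u-K[0,2])*z/K[0,0],(v-K[1,2])*z/K[1,1],z],-1)
    P=p@f['W'][:3,:3].T+f['W'][:3,3]; P[z==0]=np.nan; return P
def proj(f,P):
    P=np.atleast_2d(P); c=(P-f['W'][:3,3])@f['W'][:3,:3]; K=f['K']
    return np.stack([c[:,0]/c[:,2]*K[0,0]+K[0,2],c[:,1]/c[:,2]*K[1,1]+K[1,2]],-1)
def ray(f,u,v,z):
    K=f['K']; d=f['W'][:3,:3]@np.array([(u-K[0,2])/K[0,0],(v-K[1,2])/K[1,1],1]); o=f['W'][:3,3]; return o+d*(z-o[2])/d[2]
def crop(f,name,u0,v0,u1,v1,s):
    cv2.imwrite(name,cv2.resize(f['frame'][v0:v1,u0:u1,::-1],None,fx=s,fy=s,interpolation=cv2.INTER_CUBIC))
E
python3 - <<'E'
from h import *
for n in ('top','scene'):
    f=cam(n); P=cloud(f); np.savez(f'{n}.npz',P=P,frame=f['frame'],K=f['K'],W=f['W'])
    if n=='top':
        crop(f,'pics/t1.png',80,110,340,280,3); crop(f,'pics/t2.png',310,150,420,270,5)
    hsv=cv2.cvtColor(f['frame'],cv2.COLOR_RGB2HSV)
    pts=P
    m=(P[...,2]>.008)&(P[...,0]>.3)&(P[...,0]<.95)&(P[...,1]>-.5)&(P[...,1]<.45)
    nn,lab,st,ce=cv2.connectedComponentsWithStats(m.astype(np.uint8))
    for i in range(1,nn):
        if st[i,4]<60: continue
        q=P[lab==i]; top=q[q[:,2]>np.percentile(q[:,2],60)-.004] 
        xy=q[:,:2]; r=cv2.minAreaRect((xy*1000).astype(np.float32))
        print(n,i,st[i],'px',ce[i].round(0),'zmax/med',np.percentile(q[:,2],[50,98]).round(4),'rect',np.round(r[0]),np.round(r[1]),round(r[2],1), f['frame'][lab==i].mean(0).round())
E
```

```text
top 5 [  97   92   39   74 2118] px [114. 129.] zmax/med [0.0458 0.0518] rect [797. 396.] [230. 107.] 0.0 [90. 46. 29.]
top 7 [395  98  23  49 758] px [406. 122.] zmax/med [0.0921 0.146 ] rect [ 761. -485.] [ 30. 141.] 89.9 [44. 41. 33.]
top 11 [198 120  23  27 466] px [209. 133.] zmax/med [0.0827 0.0914] rect [758. 108.] [61. 61.] 74.3 [14. 15. 14.]
top 12 [233 120  21  27 448] px [242. 133.] zmax/med [0.0831 0.0908] rect [754.   3.] [60. 62.] 72.0 [79. 81. 77.]
top 13 [289 120  36  34 693] px [307. 135.] zmax/med [0.0234 0.0464] rect [ 734. -192.] [108. 108.] 73.3 [63. 62. 60.]
top 16 [143 136  35  38 790] px [161. 155.] zmax/med [0.1577 0.2505] rect [676. 240.] [57. 64.] 41.6 [35. 23. 13.]
top 27 [ 258  153   34   61 1145] px [275. 183.] zmax/med [0.0268 0.0323] rect [598. -87.] [ 60. 181.] 72.0 [89. 68. 51.]
top 28 [ 201  155   35   61 1149] px [218. 185.] zmax/med [0.0255 0.0315] rect [603.  89.] [181.  60.] 14.5 [86. 64. 48.]
top 31 [ 326  166   86   95 2156] px [372. 213.] zmax/med [0.0879 0.1484] rect [ 490. -345.] [210. 229.] 72.2 [70. 67. 64.]
top 41 [ 97 192  73  58 899] p
[... 616 characters left out ...]
.] zmax/med [0.0274 0.0311] rect [603. -85.] [ 62. 182.] 71.6 [100.  72.  54.]
scene 7 [  37  204   43   62 1910] px [ 57. 233.] zmax/med [0.0863 0.1456] rect [ 768. -483.] [ 33. 146.] 89.9 [66. 61. 49.]
scene 8 [ 288  208   34  103 2487] px [305. 259.] zmax/med [0.0279 0.0893] rect [659.  99.] [285.  76.] 8.9 [79. 60. 46.]
scene 10 [ 160  234   45   41 1117] px [182. 252.] zmax/med [0.0251 0.0463] rect [ 738. -191.] [110. 107.] 23.6 [103. 100.  97.]
scene 12 [246 259  28  40 932] px [259. 279.] zmax/med [0.0788 0.0904] rect [767.   9.] [60. 60.] 68.5 [124. 127. 119.]
scene 16 [ 406  288   60   96 4503] px [438. 338.] zmax/med [0.0476 0.0515] rect [796. 397.] [214. 105.] 0.0 [123.  58.  38.]
```

```bash
sleep 1
```

```text
(no output)
```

View pics/t1.png

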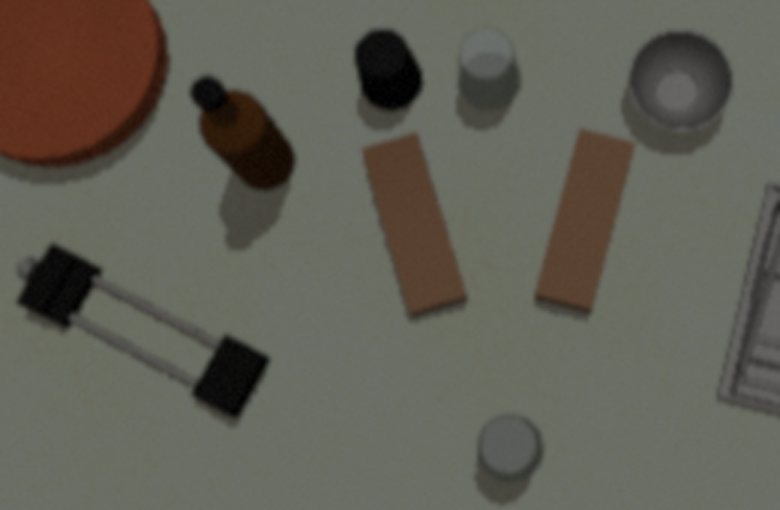

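View pics/t2.png

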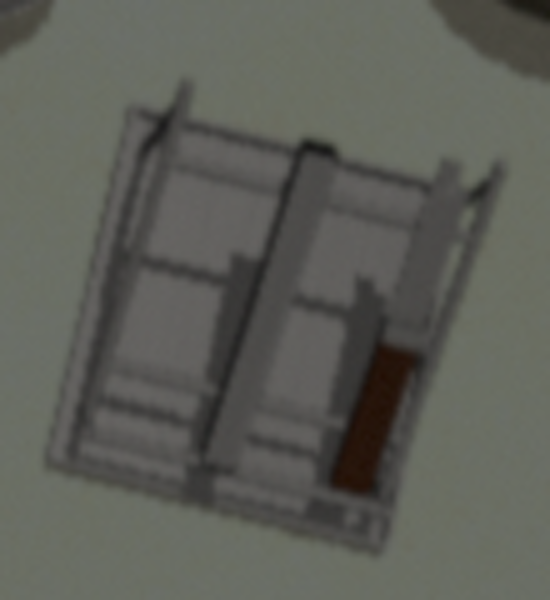

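The positions are roughly known: stones near (0.60,-0.086) and (0.603,0.089), rest near (0.49,-0.345), holder near (0.5,0.36). I'll write a planner helper and get wrist views on the way over.

```bash
cat >> h.py <<'E'
def Rt(yaw_x,tilt=0.0,about=None):
    "tool down, jaw (x) axis at world angle yaw_x deg; tilt deg leans approach toward tool +y"
    a=np.radians(yaw_x); x=np.array([np.cos(a),np.sin(a),0]); z=np.array([0,0,-1.]); y=np.cross(z,x)
    M=np.stack([x,y,z],1)
    return M@R.from_rotvec([-np.radians(tilt),0,0]).as_matrix()
def plan(p,M,g,cur=None,n=None,sh=1.0,tr=1.0):
    Tc=T() if cur is None else cur
    d=np.array(p)-Tc[:3,3]; rv=R.from_matrix(Tc[:3,:3].T@M).as_rotvec()
    k=n or max(1,int(np.ceil(max(np.linalg.norm(d)/(.04*sh),np.degrees(np.linalg.norm(rv))/(5*tr)))))
    rows=[]; 
    for i in range(k):
        Rm=Tc[:3,:3]@R.from_rotvec(rv*(i/k)).as_matrix()  # axes before row's turn
        s=Rm.T@d/k/.04; t=np.degrees(rv)/k/5
        rows.append([round(float(v),2)+0. for v in (*t,*s)]+[g])
    out=np.eye(4); out[:3,:3]=M; out[:3,3]=p
    return rows,out
def show(rows):
    for i in range(0,len(rows),8):
        c=rows[i:i+8]; j=0
        while j<len(c):
            k=j
            while k<len(c) and c[k]==c[j]: k+=1
            print(i//8,k-j,'x',c[j]); j=k
def go(wps,cur=None,**kw):
    allr=[]
    for (p,M,g) in wps:
        r,cur=plan(p,M,g,cur,**kw); allr+=r
    show(allr)
E
python3 - <<'E'
from h import *
go([((.38,.34,.33),Rt(72),1),((.47,0.0,.33),Rt(72),1),((.44,-.33,.33),Rt(72),1)])
E
```

```text
0 2 x [0.0, 0.0, -0.05, -0.55, 0.75, -0.31, 1]
0 1 x [0.0, 0.0, -0.05, -0.55, 0.74, -0.31, 1]
0 3 x [0.0, 0.0, -0.05, -0.56, 0.74, -0.31, 1]
0 2 x [0.0, 0.0, -0.05, -0.57, 0.73, -0.31, 1]
1 8 x [0.0, 0.0, 0.0, -0.82, 0.53, 0.0, 1]
2 1 x [0.0, 0.0, 0.0, -0.82, 0.53, 0.0, 1]
2 7 x [0.0, 0.0, 0.0, -0.9, 0.2, 0.0, 1]
3 2 x [0.0, 0.0, 0.0, -0.9, 0.2, 0.0, 1]
```

>>> carry_out(moves=[[[0, 0, -0.05, -0.55, 0.74, -0.31, 1], [0, 0, -0.05, -0.55, 0.74, -0.31, 1], [0, 0, -0.05, -0.55, 0.74, -0.31, 1], [0, 0, -0.05, -0.56, 0.74, -0.31, 1], [0, 0, -0.05, -0.56, 0.74, -0.31, 1], [0, 0, -0.05, -0.56, 0.74, -0.31, 1], [0, 0, -0.05, -0.57, 0.73, -0.31, 1], [0, 0, -0.05, -0.57, 0.73, -0.31, 1]]])

```text
time: 0.92
tool_pos: [0.3796, 0.3384, 0.3311]
tool_rot: [0.0, 0.81, 0.587, 0.0]
contact_force: [0.8, 0.2, -0.4]
gripper_width: 0.997
```

```bash
python3 - <<'E'
from h import *
import pickle
f=cam('wrist'); pickle.dump(f,open('w_holder.pkl','wb')); cv2.imwrite('pics/w1.png',f['frame'][:,:,::-1]); s=state(); print(s['time'],s['tool_pos'],T()[:3,0],s['joint_pos'],s['contact_force'])
E
```

```text
0.9667 [0.38378116 0.33441994 0.33434462] [3.16930474e-01 9.48448498e-01 7.22493334e-04] [ 0.57334042 -0.27054498  1.74250774 -0.00515574  1.66459486 -0.67545769] [ 4.07971747 -0.72504014  2.14487934]
```

>>> carry_out(moves=[[[0, 0, 0, -0.82, 0.53, 0, 1], [0, 0, 0, -0.82, 0.53, 0, 1], [0, 0, 0, -0.82, 0.53, 0, 1], [0, 0, 0, -0.82, 0.53, 0, 1], [0, 0, 0, -0.82, 0.53, 0, 1], [0, 0, 0, -0.82, 0.53, 0, 1], [0, 0, 0, -0.82, 0.53, 0, 1], [0, 0, 0, -0.82, 0.53, 0, 1]]])

```text
time: 1.63
tool_pos: [0.4585, 0.0361, 0.3306]
tool_rot: [0.0, 0.81, 0.587, 0.0]
contact_force: [0.1, 0.5, -0.0]
gripper_width: 1.004
```

```bash
python3 - <<'E'
from h import *
import pickle
f=cam('wrist'); pickle.dump(f,open('w_st.pkl','wb')); cv2.imwrite('pics/w2.png',f['frame'][:,:,::-1]); s=state(); print(s['time'],s['tool_pos'],T()[:3,0],s['joint_pos'],s['contact_force'])
E
```

```text
1.6833 [0.459797   0.03023469 0.33018698] [ 0.31862708  0.9478684  -0.00471906] [-0.09292409 -0.39037917  1.84220844 -0.00515561  1.68860883 -1.34005031] [ 0.0550243  -4.31617594 -0.28916111]
```

>>> carry_out(moves=[[[0, 0, 0, -0.9, 0.2, 0, 1], [0, 0, 0, -0.9, 0.2, 0, 1], [0, 0, 0, -0.9, 0.2, 0, 1], [0, 0, 0, -0.9, 0.2, 0, 1], [0, 0, 0, -0.9, 0.2, 0, 1], [0, 0, 0, -0.9, 0.2, 0, 1], [0, 0, 0, -0.9, 0.2, 0, 1], [0, 0, 0, -0.9, 0.2, 0, 1]]])

```text
time: 2.35
tool_pos: [0.4292, -0.2572, 0.3305]
tool_rot: [0.0, 0.81, 0.587, 0.0]
contact_force: [0.9, 0.0, -0.3]
gripper_width: 1.0
```

```bash
python3 - <<'E'
from h import *
import pickle
f=cam('wrist'); pickle.dump(f,open('w_rest.pkl','wb')); cv2.imwrite('pics/w3.png',f['frame'][:,:,::-1]); s=state(); print(s['time'],s['tool_pos'],T()[:3,0],s['joint_pos'],s['contact_force'])
E
```

```text
2.4 [ 0.42812419 -0.26252557  0.32976911] [ 0.3170125   0.94841123 -0.00438379] [-0.69597701 -0.28445024  1.76119444 -0.00425362  1.66364048 -1.94458826] [-2.47858243 -3.55797739  0.02005643]
```

View pics/w1.png

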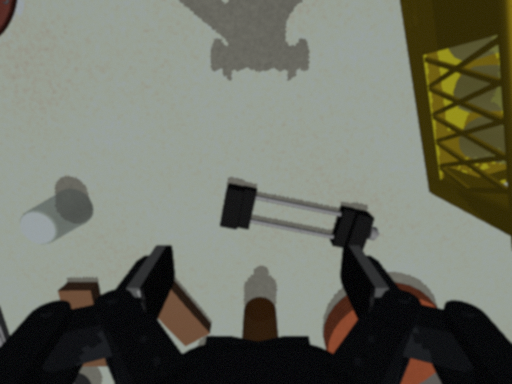

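View pics/w2.png

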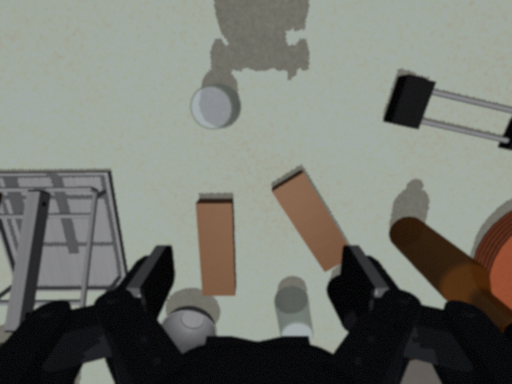

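View pics/w3.png

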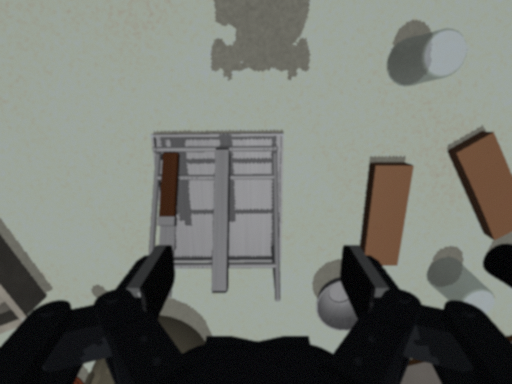

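w1 shows the holder from (238,205) to (352,226), with the nut at (374,232). w2 shows the stones at (215,245) and (310,215). w3 shows the bar with its top face from (222,148) to (220,290), and the knife at (170,185) to its left. I'll fit from depth.

```bash
cat > fit.py <<'E'
from h import *
import pickle
def load(n):
    if n in('top','scene'):
        d=np.load(n+'.npz'); return dict(frame=d['frame'],K=d['K'],W=d['W']),d['P']
    f=pickle.load(open(n,'rb')); return f,cloud(f)
def rect(q):
    (c,(a,b),an)=cv2.minAreaRect((q[:,:2]*1000).astype(np.float32)); 
    if a<b: a,b,an=b,a,an+90
    return np.round(c,1),(round(a,1),round(b,1)),round((an+90)%180-90,2)
E
python3 - <<'E'
from fit import *
for n in('top','scene','w_rest.pkl','w_st.pkl','w_holder.pkl'):
    f,P=load(n); fr=f['frame'].astype(int)
    # counter level
    g=P[np.isfinite(P[...,2])&(abs(P[...,2])<.012)&(P[...,0]>.35)&(P[...,0]<.8)&(abs(P[...,1])<.4)]; print(n,'counter z',np.median(g[:,2]).round(4))
    m=(fr[...,0]-fr[...,2]>18)&(P[...,2]>.018)&(P[...,2]<.038)&(P[...,0]>.45)&(P[...,0]<.75)&(abs(P[...,1])<.2)
    nn,lab,st,ce=cv2.connectedComponentsWithStats(m.astype(np.uint8))
    for i in range(1,nn):
        if st[i,4]<300: continue
        q=P[lab==i]; r=rect(q); 
        c=q.mean(0); a=np.radians(r[2]); d=(q[:,:2]-np.array(r[0])/1000)@[np.cos(a),np.sin(a)]
        zs=[np.median(q[(abs(d-t)<.01),2])*1000 for t in(-.08,-.04,0,.04,.08)]
        print('  stone',st[i,4],r,'z',np.round(zs,1))
    # holder jaws black
    m=(fr.max(-1)<60)&(P[...,2]>.026)&(P[...,2]<.042)&(P[...,0]>.38)&(P[...,0]<.62)&(P[...,1]>.22)&(P[...,1]<.5)
    nn,lab,st,ce=cv2.connectedComponentsWithStats(m.astype(np.uint8))
    for i in range(1,nn):
        if st[i,4]<100: continue
        q=P[lab==i]; print('  jaw',st[i,4],rect(q),'z',np.median(q[:,2]).round(4),q[:,:2].mean(0))
    # bar: height above rest plane
    th=np.radians(-17.8); o=np.array([.491,-.345]); X=(P[...,:2]-o)@[np.cos(th),np.sin(th)]; Y=(P[...,:2]-o)@[-np.sin(th),np.cos(th)]
    h=(P[...,2]-.085-np.tan(np.pi/6)*X)*np.cos(np.pi/6)
    m=(h>.019)&(h<.04)&(abs(X)<.12)&(abs(Y)<.06)
    if m.sum()>150:
        nn,lab,st,ce=cv2.connectedComponentsWithStats(m.astype(np.uint8)); i=1+np.argmax(st[1:,4]); q=P[lab==i]; print('  bar',st[i],rect(q)); 
        c=q.mean(0); u,s,vt=np.linalg.svd(q-c); print('   c',c.round(4),'dir',(vt[0]*np.sign(vt[0][0])).round(3),'n',(vt[2]*np.sign(vt[2][2])).round(3), 'h',np.median(h[lab==i]).round(4),'ext',np.round([((q-c)@vt[0]).min(),((q-c)@vt[0]).max()],4))
E
```

```text
top counter z -0.0008
  stone 1129 (array([598.4, -86.7]), (181.0, 59.8), -18.0) z [26.9 27.  27.  26.8 26.9]
  stone 1131 (array([603.6,  88.7]), (180.3, 60.1), 14.63) z [24.4 26.  26.3 26.1 24.5]
  jaw 227 (array([562.1, 457.6]), (68.7, 32.5), -32.43) z 0.0322 [0.56138735 0.45710113]
  jaw 242 (array([452. , 268.6]), (68.9, 32.0), -29.58) z 0.0326 [0.45119428 0.26787114]
  bar [351 180  27  65 499] (array([ 482.9, -329.9]), (174.9, 21.3), -17.47)
   c [ 0.4847 -0.3302  0.1075] dir [ 0.825 -0.263  0.5  ] n [-0.471  0.168  0.866] h 0.0247 ext [-0.0962  0.1043]
scene counter z 0.0001
  stone 1359 (array([602.7, -85.3]), (181.6, 62.0), -18.34) z [27.5 27.8 28.  27.9 27.8]
  stone 1455 (array([607.9,  90.2]), (183.6, 60.4), 14.46) z [25.7 27.3 27.9 27.5 25.2]
  jaw 241 (array([457.9, 269.9]), (69.5, 30.4), -30.92) z 0.0332 [0.46005749 0.26940028]
  jaw 303 (array([567.2, 457.8]), (70.2, 30.4), -29.07) z 0.0335 [0.57038964 0.45709175]
  bar [135 147  54  16 274] (array([ 485.8, -327.4]), (176.1, 22.6), -17.98)
   c [ 0.4958 -0.3288  0.1114] dir [ 0.825 -0.268  0.498] n [-0.448  0.229  0.
[... 601 characters left out ...]
-17.95) z [28.3 28.4 28.5 28.5 28.6]
  jaw 1075 (array([455.1, 271. ]), (67.8, 30.2), -30.15) z 0.034 [0.45380917 0.2701034 ]
  bar [   4  190   39  142 2254] (array([ 485.4, -326.6]), (172.4, 22.7), -17.91)
   c [ 0.4889 -0.326   0.1079] dir [ 0.823 -0.265  0.502] n [-0.452  0.228  0.862] h 0.024 ext [-0.1032  0.0954]
w_holder.pkl counter z 0.0005
  stone 580 (array([535.1, -61.7]), (62.2, 38.9), 72.7) z [ nan 28.1 28.4 27.6  nan]
  stone 1498 (array([636.9,  99.6]), (121.5, 62.1), 14.81) z [ nan 28.6 28.2 26.8  nan]
  jaw 697 (array([454.7, 272.8]), (67.7, 29.2), -30.13) z 0.0343 [0.45254387 0.27403565]
  jaw 581 (array([561.9, 464.1]), (60.6, 30.5), -29.74) z 0.0341 [0.55770687 0.46337061]
  return _methods._mean(a, axis=axis, dtype=dtype,
  ret = ret.dtype.type(ret / rcount)
```

Depth already suggests the right stone (y≈-0.085) is flat and the left one is crowned by about 2.5 mm at the ends. The press test goes on the right stone. First I'll grasp the bar.

```bash
cat > k.py <<'E'
from h import *
yb=-17.8; n=np.array([-.5*np.cos(np.radians(yb)),-.5*np.sin(np.radians(yb)),.866])
bt=np.array([.4849,-.3264,.1062]); bu=bt-.025*n
M=Rt(72.2,30); pg=bu+.004*n
E
python3 - <<'E'
from k import *
print(M,pg,state()['tool_pos'],state()['time'])
go([(pg+.1*n,M,.1)])
E
```

```text
[[ 0.3056953   0.82456824  0.4760647 ]
 [ 0.95212939 -0.2647399  -0.15284765]
 [ 0.          0.5        -0.8660254 ]] [ 0.49489736 -0.3296098   0.088014  ] [ 0.42812419 -0.26252557  0.32976911] 2.4
0 1 x [-0.86, 0.01, -0.02, -0.15, 0.12, 0.55, 0.1]
0 1 x [-0.86, 0.01, -0.02, -0.15, 0.08, 0.56, 0.1]
0 1 x [-0.86, 0.01, -0.02, -0.15, 0.04, 0.57, 0.1]
0 1 x [-0.86, 0.01, -0.02, -0.15, 0.0, 0.57, 0.1]
0 1 x [-0.86, 0.01, -0.02, -0.15, -0.05, 0.57, 0.1]
0 1 x [-0.86, 0.01, -0.02, -0.15, -0.09, 0.56, 0.1]
0 1 x [-0.86, 0.01, -0.02, -0.15, -0.13, 0.55, 0.1]
```

>>> carry_out(moves=[[[-0.86, 0.01, -0.02, -0.15, 0.12, 0.55, 0.1], [-0.86, 0.01, -0.02, -0.15, 0.08, 0.56, 0.1], [-0.86, 0.01, -0.02, -0.15, 0.04, 0.57, 0.1], [-0.86, 0.01, -0.02, -0.15, 0, 0.57, 0.1], [-0.86, 0.01, -0.02, -0.15, -0.05, 0.57, 0.1], [-0.86, 0.01, -0.02, -0.15, -0.09, 0.56, 0.1], [-0.86, 0.01, -0.02, -0.15, -0.13, 0.55, 0.1], [0, 0, 0, 0, 0, 0, 0.1]]])

```text
time: 3.07
tool_pos: [0.4456, -0.3026, 0.1663]
tool_rot: [0.202, 0.781, 0.571, 0.154]
contact_force: [-0.4, 1.7, -1.5]
gripper_width: 0.547
```

>>> carry_out(moves=[[[0, 0, 0, 0, 0, 0, 0.1], [0, 0, 0, 0, 0, 0, 0.1]]])

```text
time: 3.23
tool_pos: [0.4504, -0.3065, 0.1774]
tool_rot: [0.209, 0.778, 0.571, 0.155]
contact_force: [0.2, -1.0, 0.7]
gripper_width: 0.548
```

```bash
python3 - <<'E'
from k import *
import pickle
f=cam('wrist'); pickle.dump(f,open('w_g.pkl','wb')); cv2.imwrite('pics/w4.png',f['frame'][:,:,::-1])
s=state(); print(s['joint_pos'],s['gripper_width'],T()[:3,:3]-M, s['tool_pos']-pg-.1*n)
P=cloud(f); h=(P-bu)@n; d=P-bu; X=d@M[:,1]; Y=d@M[:,0]
m=(abs(h-.025)<.005)&(abs(X)<.12)&(abs(Y)<.03); q=P[m]; print(m.sum(),'X',X[m].min(),X[m].max(),'Y',np.percentile(Y[m],[1,50,99]),'h',np.median(h[m]))
print('proj tcp axis',proj(f,[pg,bt]))
go([(pg,M,.1)],sh=.8)
E
```

```text
[-0.87797841 -0.42492817  2.18127343  0.34202361  0.95851301 -2.28251306] 0.5515335417969683 [[-0.00717458 -0.00031382  0.0050694 ]
 [ 0.00227354  0.00658309  0.00294733]
 [ 0.00065204  0.00394415  0.00228941]] [0.00358837 0.00743121 0.00387596]
5697 X -0.09960895494984631 0.10049439906955696 Y [-0.01029025 -0.00060909  0.00903035] h 0.025375266142216794
proj tcp axis [[245.03126925 189.12058413]
 [244.14340156 196.75995866]]
0 4 x [0.01, -0.01, 0.02, -0.05, -0.02, 0.64, 0.1]
```

View pics/w4.png

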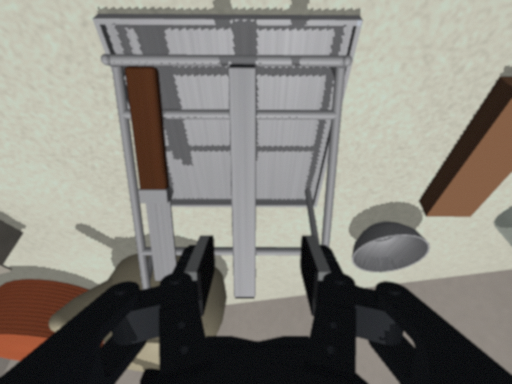

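w4 confirms the bar at (243,65)-(244,297), between the finger tips at (200,270) and (315,270). The knife is clear to the left. Going down now.

>>> carry_out(moves=[[[0.01, -0.01, 0.02, -0.05, -0.02, 0.64, 0.1], [0.01, -0.01, 0.02, -0.05, -0.02, 0.64, 0.1], [0.01, -0.01, 0.02, -0.05, -0.02, 0.64, 0.1], [0.01, -0.01, 0.02, -0.05, -0.02, 0.6, 0.1], [0, 0, 0, 0, 0, 0, 0.1], [0, 0, 0, 0, 0, 0, 0.1]]])

```text
time: 3.78
tool_pos: [0.4937, -0.3279, 0.0871]
tool_rot: [0.207, 0.781, 0.569, 0.153]
contact_force: [-0.4, 0.6, 0.1]
gripper_width: 0.548
```

```bash
python3 - <<'E'
from k import *
s=state(); e=s['tool_pos']-pg; print(s['time'],'err tool',M.T@e, s['contact_force'])
go([(pg,M,.1)])
E
```

```text
3.7833 err tool [ 1.29063215e-03 -1.86204881e-03 -6.81110210e-05] [-0.44781317  0.62503476  0.14572379]
0 1 x [-0.02, -0.04, -0.01, -0.03, 0.05, 0.0, 0.1]
```

>>> carry_out(moves=[[[-0.02, -0.04, -0.01, -0.03, 0.03, 0, 0.1], [0, 0, 0, 0, 0, 0, -1], [0, 0, 0, 0, 0, 0, -1], [0, 0, 0, 0, 0, 0, -1], [0, 0, 0, 0, 0, 0, -1], [0, 0, 0, 0, 0, 0, -1], [0, 0, 0, 0, 0, 0, -1], [0, 0, 0, 0, 0, 0, -1]]])

```text
time: 4.45
tool_pos: [0.4939, -0.3303, 0.0898]
tool_rot: [0.211, 0.78, 0.568, 0.152]
contact_force: [-3.2, 1.0, 6.7]
gripper_width: 0.219
```

```bash
python3 - <<'E'
from k import *
s=state(); e=s['tool_pos']-pg; print(s['time'],'err tool',M.T@e, s['contact_force'],s['gripper_width'])
S=np.array([.6025,-.0843,.028]); th=np.radians(-18.05)
print('grip rel', e@n)
Md=Rt(72)
go([(pg+.09*n,M,-1),((.52,-.26,.25),Md,-1),((.6025,-.0843,.0285+.004+.06),Md,-1)])
E
```

```text
4.45 err tool [-0.00098837  0.00027893 -0.00187838] [-3.20384895  1.01789764  6.7310801 ] 0.21909546506104405
grip rel 0.0018783360396795038
0 3 x [0.01, 0.01, 0.0, 0.01, 0.0, -0.73, -1]
0 1 x [0.86, 0.0, 0.01, 0.26, 0.3, -0.17, -1]
0 1 x [0.86, 0.0, 0.01, 0.26, 0.28, -0.2, -1]
0 1 x [0.86, 0.0, 0.01, 0.26, 0.27, -0.22, -1]
0 1 x [0.86, 0.0, 0.01, 0.26, 0.25, -0.24, -1]
0 1 x [0.86, 0.0, 0.01, 0.26, 0.23, -0.25, -1]
1 1 x [0.86, 0.0, 0.01, 0.26, 0.21, -0.27, -1]
1 1 x [0.86, 0.0, 0.01, 0.26, 0.19, -0.29, -1]
1 6 x [0.0, 0.0, 0.0, 0.69, 0.09, 0.56, -1]
2 1 x [0.0, 0.0, 0.0, 0.69, 0.09, 0.56, -1]
```

>>> carry_out(moves=[[[0, 0, 0, 0, 0, -0.73, -1], [0, 0, 0, 0, 0, -0.73, -1], [0, 0, 0, 0, 0, -0.73, -1], [0.86, 0, 0.01, 0.26, 0.3, -0.17, -1], [0.86, 0, 0.01, 0.26, 0.28, -0.2, -1], [0.86, 0, 0.01, 0.26, 0.27, -0.22, -1], [0.86, 0, 0.01, 0.26, 0.25, -0.24, -1], [0.86, 0, 0.01, 0.26, 0.23, -0.25, -1]]])

```text
time: 5.12
tool_pos: [0.4998, -0.2763, 0.2246]
tool_rot: [0.059, 0.808, 0.585, 0.043]
contact_force: [0.4, -0.4, -2.1]
gripper_width: 0.217
```

>>> carry_out(moves=[[[0.86, 0, 0.01, 0.26, 0.21, -0.27, -1], [0.86, 0, 0.01, 0.26, 0.19, -0.29, -1], [0, 0, 0, 0.69, 0.09, 0.3, -1], [0, 0, 0, 0.69, 0.09, 0.3, -1], [0, 0, 0, 0.69, 0.09, 0.3, -1], [0, 0, 0, 0.69, 0.09, 0.3, -1], [0, 0, 0, 0.69, 0.09, 0.3, -1], [0, 0, 0, 0, 0, 0, -1]]])

```text
time: 5.78
tool_pos: [0.5787, -0.1312, 0.184]
tool_rot: [-0.004, 0.809, 0.588, -0.0]
contact_force: [-0.5, -0.1, -2.8]
gripper_width: 0.222
```

>>> carry_out(moves=[[[0, 0, 0, 0, 0, 0, -1], [0, 0, 0, 0, 0, 0, -1]]])

```text
time: 5.95
tool_pos: [0.5791, -0.1361, 0.1875]
tool_rot: [-0.001, 0.81, 0.586, -0.0]
contact_force: [-0.3, 0.5, -1.9]
gripper_width: 0.216
```

```bash
python3 - <<'E'
from k import *
import pickle
f=cam('wrist'); pickle.dump(f,open('w_h.pkl','wb')); cv2.imwrite('pics/w5.png',f['frame'][:,:,::-1])
g=cam('scene'); crop(g,'pics/s5.png',180,120,380,320,3)
s=state(); print(s['time'],s['tool_pos'],s['tool_rot'],s['gripper_width'],s['contact_force'],s['joint_pos'])
# bar in tool frame
P=cloud(f); Tm=T(); Q=(P-Tm[:3,3])@Tm[:3,:3]
m=(abs(Q[...,2])<.03)&(abs(Q[...,0])<.016)&(abs(Q[...,1])<.13)
for a in np.arange(-.11,.12,.02):
    k=m&(abs(Q[...,1]-a)<.01)
    if k.sum()>20: print(round(a,2),k.sum(),'x',np.percentile(Q[k][:,0],[3,97]).round(4),'z',np.median(Q[k][:,2]).round(4),'y',Q[k][:,1].min().round(4),Q[k][:,1].max().round(4))
E
```

```text
6.05 [ 0.57931793 -0.1368129   0.18810582] [-2.82539769e-04  8.10601846e-01  5.85597517e-01  3.39915949e-04] 0.2185812752887583 [-0.71812351 -0.2728388  -1.80682712] [-3.57306739e-01  1.27528624e-02  1.72676978e+00  8.91741231e-04
  1.40216327e+00 -1.60869056e+00]
-0.09 2469 x [-0.0068  0.0116] z -0.0145 y -0.1 -0.0802
-0.07 2226 x [-0.0069  0.0117] z -0.0154 y -0.0799 -0.06
-0.05 1965 x [-0.0068  0.0118] z -0.0164 y -0.06 -0.04
-0.03 1735 x [-0.0068  0.0118] z -0.0173 y -0.04 -0.02
-0.01 2209 x [-0.0148  0.0148] z -0.0183 y -0.02 -0.0
0.01 1395 x [-0.0066  0.0119] z -0.0192 y 0.0 0.02
0.03 1252 x [-0.0064  0.0119] z -0.0201 y 0.02 0.04
0.05 140 x [-0.0066  0.0119] z -0.0205 y 0.04 0.0435
```

View pics/w5.png

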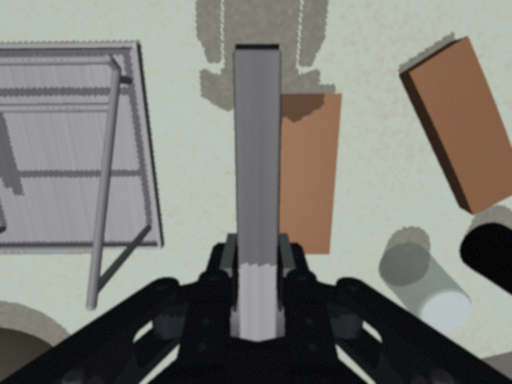

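View pics/s5.png

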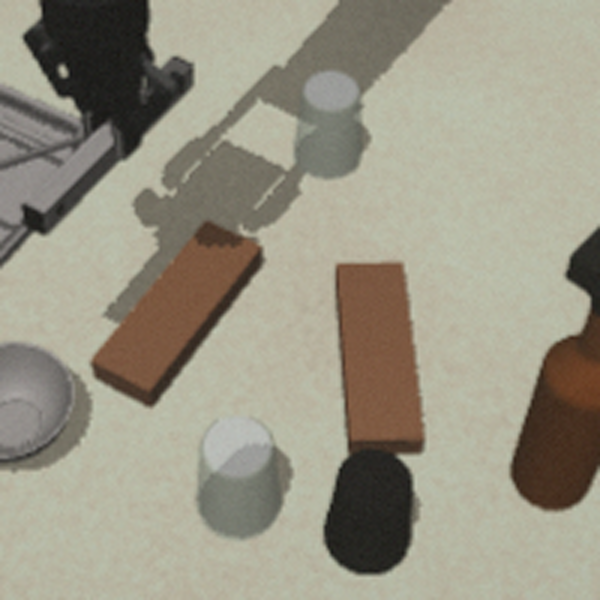

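The bar is held 2.7° nose-up and 2.5 mm off in tool x. I'll level it while moving over the right stone.

```bash
python3 - <<'E'
from k import *
Ml=Rt(71.95,-2.67)
go([((.6017,-.0867,.050),Ml,-1)],sh=.7)
E
```

```text
0 1 x [0.09, 0.0, -0.01, 0.23, 0.02, 0.58, -1]
0 2 x [0.09, 0.0, -0.01, 0.23, 0.03, 0.58, -1]
0 2 x [0.09, 0.0, -0.01, 0.23, 0.04, 0.57, -1]
0 1 x [0.09, 0.0, -0.01, 0.23, 0.05, 0.57, -1]
```

>>> carry_out(moves=[[[0.09, 0, -0.01, 0.23, 0.02, 0.58, -1], [0.09, 0, 0, 0.23, 0.03, 0.58, -1], [0.09, 0, -0.01, 0.23, 0.03, 0.58, -1], [0.09, 0, 0, 0.23, 0.04, 0.57, -1], [0.09, 0, -0.01, 0.23, 0.04, 0.57, -1], [0.09, 0, 0, 0.23, 0.05, 0.57, -1], [0, 0, 0, 0, 0, 0, -1], [0, 0, 0, 0, 0, 0, -1]]])

```text
time: 6.72
tool_pos: [0.6009, -0.0854, 0.0481]
tool_rot: [-0.021, 0.809, 0.587, -0.015]
contact_force: [-0.1, -0.7, -1.4]
gripper_width: 0.221
```

```bash
python3 - <<'E'
from k import *
import pickle
f=cam('wrist'); pickle.dump(f,open('w_h2.pkl','wb')); cv2.imwrite('pics/w6.png',f['frame'][:,:,::-1])
s=state(); print(s['time'],s['tool_pos'],s['contact_force'])
P=cloud(f); Tm=T(); Q=(P-Tm[:3,3])@Tm[:3,:3]
m=(abs(Q[...,2]+.0187)<.008)&(abs(Q[...,0])<.016)&(abs(Q[...,1])<.13)
q=P[m&(Q[...,1]<-.02)]; i=np.argsort(q[:,0]); lo=q[q[:,0]<np.percentile(q[:,0],15)]; hi=q[q[:,0]>np.percentile(q[:,0],85)]
print('bar top near,far',lo.mean(0),hi.mean(0)); print('all',[q[abs(q[:,0]-a)<.004].mean(0).round(4) for a in np.arange(.52,.66,.02) if (abs(q[:,0]-a)<.004).sum()>10])
fr=f['frame'].astype(int); m=(fr[...,0]-fr[...,2]>18)&(P[...,2]>.018)&(P[...,2]<.038)&(P[...,0]>.45)&(P[...,0]<.75)&(P[...,1]<0)&(P[...,1]>-.2)
print('stone z',np.median(P[m][:,2]), m.sum())
go([((.6017,-.0867,.0365),Rt(71.95,-2.67),-1)],sh=.1)
E
```

```text
6.7667 [ 0.60209511 -0.08593224  0.04988679] [-0.67349198  0.74139054 -0.87835756]
bar top near,far [ 0.51235732 -0.0557411   0.0674214 ] [ 0.57743596 -0.07497271  0.06742843]
all [array([ 0.52  , -0.057 ,  0.0676]), array([ 0.54  , -0.0635,  0.0676]), array([ 0.56  , -0.07  ,  0.0675]), array([ 0.5798, -0.0759,  0.0674])]
stone z 0.028177942768818298 9645
0 4 x [0.0, 0.0, 0.0, -0.01, 0.0, 0.08, -1]
```

View pics/w6.png

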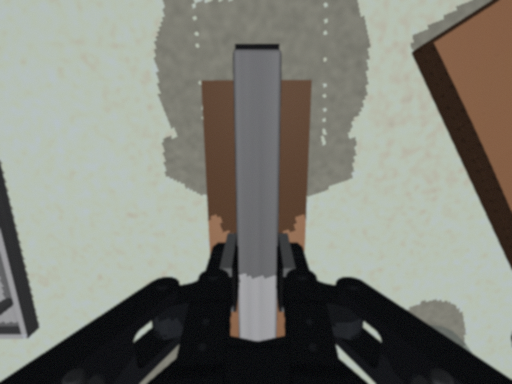

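The bar is level (top at 0.0675) and centred over the stone, with a gap of about 14 mm. Lowering.

>>> carry_out(moves=[[[0, 0, 0, 0, 0, 0.1, -1], [0, 0, 0, 0, 0, 0.1, -1], [0, 0, 0, 0, 0, 0.08, -1], [0, 0, 0, 0, 0, 0.05, -1], [0, 0, 0, 0, 0, 0, -1], [0, 0, 0, 0, 0, 0, -1]]])

```text
time: 7.27
tool_pos: [0.601, -0.0847, 0.0357]
tool_rot: [-0.02, 0.809, 0.587, -0.014]
contact_force: [0.2, -0.3, -2.7]
gripper_width: 0.219
```

>>> carry_out(moves=[[[0, 0, 0, 0, 0, 0.02, -1], [0, 0, 0, 0, 0, 0, -1], [0, 0, 0, 0, 0, 0, -1]]])

```text
time: 7.52
tool_pos: [0.6012, -0.0846, 0.035]
tool_rot: [-0.02, 0.809, 0.587, -0.014]
contact_force: [1.0, -0.2, -2.1]
gripper_width: 0.215
```

>>> carry_out(moves=[[[0, 0, 0, 0, 0, 0.02, -1], [0, 0, 0, 0, 0, 0, -1], [0, 0, 0, 0, 0, 0, -1]]])

```text
time: 7.77
tool_pos: [0.6011, -0.0846, 0.0341]
tool_rot: [-0.02, 0.809, 0.587, -0.014]
contact_force: [-0.2, -0.4, -2.6]
gripper_width: 0.219
```

>>> carry_out(moves=[[[0, 0, 0, 0, 0, 0.02, -1], [0, 0, 0, 0, 0, 0, -1], [0, 0, 0, 0, 0, 0, -1]]])

```text
time: 8.02
tool_pos: [0.6012, -0.0846, 0.034]
tool_rot: [-0.02, 0.809, 0.587, -0.014]
contact_force: [-2.0, 1.1, 2.6]
gripper_width: 0.217
```

Contact (the force rose). Releasing, then raising.

>>> carry_out(moves=[[[0, 0, 0, 0, 0, 0, 0.1], [0, 0, 0, 0, 0, 0, 0.1], [0, 0, 0, 0, 0, 0, 0.1], [0, 0, 0, 0, 0, 0, 0.1], [0, 0, 0, 0, 0, -0.2, 0.1], [0, 0, 0, 0, 0, -0.5, 0.1], [0, 0, 0, 0, 0, -0.7, 0.1], [0.27, 0, 0, 0, 0, -0.7, 0.1]]])

```text
time: 8.68
tool_pos: [0.6037, -0.0855, 0.1177]
tool_rot: [-0.031, 0.809, 0.587, -0.022]
contact_force: [1.1, -0.9, 0.2]
gripper_width: 0.549
```

>>> carry_out(moves=[[[0.27, 0, 0, 0, -0.5, -0.5, -1], [0, 0, 0, 0, -0.5, 0, -1], [0, 0, 0, 0, -0.5, 0, -1], [0, 0, 0, 0, -0.5, 0, -1], [0, 0, 0, 0, 0, 0, -1], [0, 0, 0, 0, 0, 0, -1]]])

```text
time: 9.18
tool_pos: [0.5304, -0.0616, 0.1451]
tool_rot: [-0.039, 0.808, 0.587, -0.027]
contact_force: [0.2, -0.6, -0.7]
gripper_width: -0.002
```

```bash
cat > bar.py <<'E'
from k import *
import sys
def measure(tag):
    for nme in('wrist','top','scene'):
        f=cam(nme); cv2.imwrite(f'pics/{nme}_{tag}.png',f['frame'][:,:,::-1])
        P=cloud(f); a=np.radians(-18.05); X=(P[...,:2]-[.6025,-.0843])@[np.cos(a),np.sin(a)]; Y=(P[...,:2]-[.6025,-.0843])@[-np.sin(a),np.cos(a)]
        m=(P[...,2]>.045)&(P[...,2]<.062)&(abs(X)<.12)&(abs(Y)<.03)
        o=[]
        for t in np.arange(-.09,.1,.03):
            k=m&(abs(X-t)<.01)
            if k.sum()>8: o.append((round(t,2),int(k.sum()),round(float(np.median(P[k][:,2]))*1000,1),np.round(1000*np.percentile(Y[k],[5,95]),1).tolist()))
        print(nme,'X ext',np.round([X[m].min(),X[m].max()],4) if m.any() else None); print(o)
if __name__=='__main__': 
    s=state(); print(s['time'],s['tool_pos'],s['gripper_width'],s['contact_force']); measure(sys.argv[1])
E
python3 bar.py rel
```

```text
9.1833 [ 0.53039298 -0.06157016  0.14510468] -0.002184604498574507 [ 0.16812605 -0.55035808 -0.68119739]
wrist X ext [-0.0998  0.0607]
[(np.float64(-0.09), 542, 53.1, [-7.5, 9.7]), (np.float64(-0.06), 487, 53.3, [-7.7, 9.9]), (np.float64(0.03), 93, 53.4, [-1.8, 4.9]), (np.float64(0.06), 107, 53.4, [-3.7, 6.8])]
top X ext [-0.0767  0.1181]
[]
scene X ext [-0.1007  0.1189]
[(np.float64(-0.09), 42, 52.1, [-7.4, 9.8]), (np.float64(-0.06), 54, 52.3, [-8.4, 10.3]), (np.float64(-0.03), 51, 52.3, [-7.9, 10.6]), (np.float64(0.0), 55, 52.6, [-8.0, 10.3]), (np.float64(0.03), 56, 52.4, [-8.2, 10.4]), (np.float64(0.06), 62, 52.9, [-9.0, 10.0]), (np.float64(0.09), 62, 53.0, [-8.6, 10.3])]
```

View pics/wrist_rel.png

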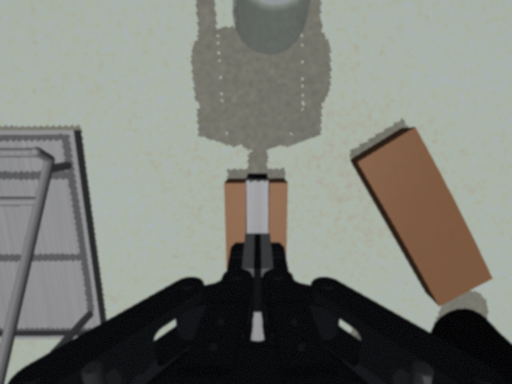

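The bar rests level on the stone (53.1-53.4 mm along its length) and is let go. The tool is tilted about 5° from my turns, so I'll level it and press the near end.

```bash
python3 - <<'E'
from k import *
a=np.radians(-18.05); ax=np.array([np.cos(a),np.sin(a)]); S=np.array([.6025,-.0843]); 
p=S-.08*ax+.001*np.array([-ax[1],ax[0]])
print(p); go([((*p,.060),Rt(71.95),-1)],sh=.8)
E
```

```text
[ 0.52674693 -0.05856147]
0 1 x [-0.36, -0.01, 0.0, 0.01, 0.02, 0.71, -1]
0 1 x [-0.36, -0.01, 0.0, 0.01, 0.0, 0.71, -1]
0 1 x [-0.36, -0.01, 0.0, 0.02, -0.02, 0.71, -1]
```

>>> carry_out(moves=[[[-0.36, 0, 0, 0.01, 0.02, 0.71, -1], [-0.36, 0, 0, 0.01, 0, 0.71, -1], [-0.36, 0, 0, 0.02, -0.02, 0.7, -1], [0, 0, 0, 0, 0, 0, -1], [0, 0, 0, 0, 0, 0, -1]]])

```text
time: 9.75
tool_pos: [0.5252, -0.0583, 0.0589]
tool_rot: [-0.002, 0.809, 0.587, -0.001]
contact_force: [0.9, 0.5, 0.8]
gripper_width: -0.003
```

>>> carry_out(moves=[[[0, 0, 0, 0, 0, 0.05, -1], [0, 0, 0, 0, 0, 0.05, -1], [0, 0, 0, 0, 0, 0.03, -1], [0, 0, 0, 0, 0, 0, -1], [0, 0, 0, 0, 0, 0, -1]]])

```text
time: 10.17
tool_pos: [0.5263, -0.0585, 0.0551]
tool_rot: [-0.001, 0.809, 0.587, 0.0]
contact_force: [0.1, 0.3, 0.4]
gripper_width: 0.004
```

>>> carry_out(moves=[[[0, 0, 0, 0, 0, 0.04, -1], [0, 0, 0, 0, 0, 0, -1], [0, 0, 0, 0, 0, 0, -1]]])

```text
time: 10.42
tool_pos: [0.526, -0.0584, 0.0531]
tool_rot: [-0.001, 0.809, 0.587, 0.0]
contact_force: [-0.0, 0.3, 1.4]
gripper_width: -0.001
```

>>> carry_out(moves=[[[0, 0, 0, 0, 0, 0.03, -1], [0, 0, 0, 0, 0, 0, -1], [0, 0, 0, 0, 0, 0, -1]]])

```text
time: 10.67
tool_pos: [0.526, -0.0584, 0.053]
tool_rot: [-0.001, 0.809, 0.587, -0.0]
contact_force: [-3.5, 0.2, 7.5]
gripper_width: 0.002
```

Pressing with about 7.5 N, and the finger holds at z=0.053. Measuring the bar while it is pressed.

>>> carry_out(moves=[[[0, 0, 0, 0, 0, 0.02, -1], [0, 0, 0, 0, 0, 0, -1], [0, 0, 0, 0, 0, 0, -1]]])

```text
time: 10.92
tool_pos: [0.526, -0.0584, 0.053]
tool_rot: [-0.001, 0.809, 0.587, -0.0]
contact_force: [-4.8, 2.0, 12.1]
gripper_width: 0.001
```

```bash
python3 bar.py pn; python3 - <<'E'
from k import *
s=state(); c=T()
a=np.radians(-18.05); ax=np.array([np.cos(a),np.sin(a)]); S=np.array([.6025,-.0843]); 
p0=S-.08*ax; p=S+.08*ax+.001*np.array([-ax[1],ax[0]])
go([((*c[:2,3],.075),Rt(71.95),-1),((*p,.075),Rt(71.95),-1),((*p,.058),Rt(71.95),-1)],sh=.6)
E
```

```text
10.9167 [ 0.52601397 -0.05839995  0.05296145] 0.0013228728330464687 [-4.75058373  2.001447   12.07133801]
wrist X ext [-0.1004 -0.0156]
[(np.float64(-0.09), 1028, 52.9, [-7.6, 10.4]), (np.float64(-0.03), 233, 53.3, [0.2, 5.7])]
top X ext [-0.1027  0.0976]
[(np.float64(0.03), 33, 52.5, [-11.1, 6.7]), (np.float64(0.06), 43, 52.2, [-10.8, 6.2]), (np.float64(0.09), 36, 52.2, [-10.3, 6.4])]
scene X ext [-0.0926  0.1168]
[(np.float64(-0.06), 55, 53.0, [-8.5, 10.0]), (np.float64(-0.03), 55, 52.3, [-8.4, 10.2]), (np.float64(0.0), 59, 52.5, [-7.5, 10.8]), (np.float64(0.03), 62, 52.8, [-8.0, 10.2]), (np.float64(0.06), 61, 52.5, [-8.0, 10.4]), (np.float64(0.09), 68, 52.7, [-7.8, 10.1])]
0 1 x [-0.03, -0.01, 0.0, 0.0, 0.0, -0.55, -1]
0 7 x [0.0, 0.0, 0.0, 0.0, 0.57, 0.0, -1]
1 1 x [0.0, 0.0, 0.0, 0.0, 0.0, 0.42, -1]
```

With the near end pressed at 12 N, the bar stays level (far end 52.7 against 53.0 before). Now the far end.

>>> carry_out(moves=[[[0, 0, 0, 0, 0, -0.62, -1], [0, 0, 0, 0, 0.57, 0, -1], [0, 0, 0, 0, 0.57, 0, -1], [0, 0, 0, 0, 0.57, 0, -1], [0, 0, 0, 0, 0.57, 0, -1], [0, 0, 0, 0, 0.57, 0, -1], [0, 0, 0, 0, 0.57, 0, -1], [0, 0, 0, 0, 0.57, 0, -1]]])

```text
time: 11.73
tool_pos: [0.6784, -0.1082, 0.075]
tool_rot: [-0.001, 0.809, 0.587, -0.0]
contact_force: [0.1, -0.0, -0.7]
gripper_width: -0.004
```

>>> carry_out(moves=[[[0, 0, 0, 0, 0, 0.2, -1], [0, 0, 0, 0, 0, 0.15, -1], [0, 0, 0, 0, 0, 0, -1], [0, 0, 0, 0, 0, 0, -1]]])

```text
time: 12.07
tool_pos: [0.6757, -0.1073, 0.0598]
tool_rot: [-0.002, 0.809, 0.587, -0.001]
contact_force: [-0.1, 0.7, -0.4]
gripper_width: -0.003
```

```bash
python3 - <<'E'
from k import *
s=state(); c=T(); print(s['tool_pos'],s['contact_force'],s['time'])
a=np.radians(-18.05); ax=np.array([np.cos(a),np.sin(a)]); S=np.array([.6025,-.0843]); d=c[:2,3]-S; print('X,Y',d@ax,d@[-ax[1],ax[0]])
E
```

```text
[ 0.67570062 -0.1072601   0.05977223] [-0.06034869  0.65347914 -0.3736258 ] 12.0667
X,Y 0.07671226937956174 0.0008508299830059417
```

>>> carry_out(moves=[[[0, 0, 0, 0, 0, 0.08, -1], [0, 0, 0, 0, 0, 0.06, -1], [0, 0, 0, 0, 0, 0, -1], [0, 0, 0, 0, 0, 0, -1]]])

```text
time: 12.4
tool_pos: [0.6772, -0.1077, 0.0558]
tool_rot: [-0.001, 0.809, 0.587, -0.0]
contact_force: [-0.0, 0.7, 0.0]
gripper_width: -0.001
```

>>> carry_out(moves=[[[0, 0, 0, 0, 0, 0.04, -1], [0, 0, 0, 0, 0, 0, -1], [0, 0, 0, 0, 0, 0, -1]]])

```text
time: 12.65
tool_pos: [0.6775, -0.1079, 0.0543]
tool_rot: [-0.001, 0.809, 0.587, 0.0]
contact_force: [1.1, 0.4, 0.8]
gripper_width: 0.001
```

>>> carry_out(moves=[[[0, 0, 0, 0, 0, 0.03, -1], [0, 0, 0, 0, 0, 0, -1], [0, 0, 0, 0, 0, 0, -1]]])

```text
time: 12.9
tool_pos: [0.6777, -0.1079, 0.0531]
tool_rot: [-0.001, 0.809, 0.587, 0.0]
contact_force: [-0.1, 0.3, -0.5]
gripper_width: 0.002
```

```bash
python3 bar.py pf
```

```text
12.9 [ 0.67766592 -0.10794194  0.05311728] 0.001805257197334974 [-0.14373394  0.31045743 -0.4502875 ]
wrist X ext [-0.0403  0.0763]
[(np.float64(-0.03), 2293, 53.1, [-7.6, 10.2]), (np.float64(0.0), 1875, 53.1, [-7.6, 10.2]), (np.float64(0.03), 1547, 53.1, [-7.5, 10.4]), (np.float64(0.06), 1379, 53.2, [-7.2, 10.1])]
top X ext None
[]
scene X ext [-0.0983  0.119 ]
[(np.float64(-0.09), 44, 52.7, [-8.7, 10.3]), (np.float64(-0.06), 50, 52.3, [-8.8, 9.9]), (np.float64(-0.03), 52, 52.4, [-8.3, 10.3]), (np.float64(0.0), 53, 52.8, [-8.0, 10.5]), (np.float64(0.09), 55, 52.1, [-8.8, 10.5])]
```

>>> carry_out(moves=[[[0, 0, 0, 0, 0, 0.04, -1], [0, 0, 0, 0, 0, 0, -1], [0, 0, 0, 0, 0, 0, -1]]])

```text
time: 13.3
tool_pos: [0.6777, -0.108, 0.0531]
tool_rot: [-0.001, 0.809, 0.587, -0.0]
contact_force: [-3.1, 0.6, 6.6]
gripper_width: 0.0
```

>>> carry_out(moves=[[[0, 0, 0, 0, 0, 0.03, -1], [0, 0, 0, 0, 0, 0, -1], [0, 0, 0, 0, 0, 0, -1]]])

```text
time: 13.55
tool_pos: [0.6778, -0.108, 0.053]
tool_rot: [-0.001, 0.809, 0.587, -0.0]
contact_force: [-5.8, 1.3, 11.6]
gripper_width: -0.001
```

```bash
python3 bar.py pf2; python3 - <<'E'
from k import *
c=T(); S=(.6025,-.0843)
print(c[:3,3]); go([((*c[:2,3],.10),Rt(71.95),.1),((*S,.10),Rt(71.95),.1),((*S,.036),Rt(71.95),.1)],sh=.6)
E
```

```text
13.55 [ 0.67779103 -0.10796884  0.05303043] -0.0005565913014526624 [-5.84324006  1.28402612 11.57720679]
wrist X ext [-0.0401  0.0764]
[(np.float64(-0.03), 2282, 53.2, [-7.6, 10.1]), (np.float64(0.0), 1881, 53.2, [-7.6, 10.2]), (np.float64(0.03), 1537, 53.2, [-7.5, 10.3]), (np.float64(0.06), 1381, 53.3, [-7.4, 10.4])]
top X ext None
[]
scene X ext [-0.0995  0.117 ]
[(np.float64(-0.09), 45, 53.0, [-7.2, 10.7]), (np.float64(-0.06), 54, 52.7, [-8.6, 10.8]), (np.float64(-0.03), 53, 52.2, [-7.9, 10.7]), (np.float64(0.0), 56, 53.4, [-7.1, 10.2]), (np.float64(0.09), 55, 52.7, [-9.3, 10.3])]
[ 0.67778665 -0.10796812  0.0530241 ]
0 2 x [-0.01, -0.01, 0.0, 0.0, 0.0, -0.59, 0.1]
0 4 x [0.0, 0.0, 0.0, -0.01, -0.49, 0.0, 0.1]
0 2 x [0.0, 0.0, 0.0, 0.0, 0.0, 0.53, 0.1]
1 1 x [0.0, 0.0, 0.0, 0.0, 0.0, 0.53, 0.1]
```

Pressed at 11.6 N on the far end, the bar stays level again, so the right stone is true (depth agrees). Regrasping the bar at its middle.

>>> carry_out(moves=[[[0, 0, 0, 0, 0, -0.65, -1], [0, 0, 0, 0, 0, -0.6, 0.1], [0, 0, 0, -0.01, -0.49, 0, 0.1], [0, 0, 0, -0.01, -0.49, 0, 0.1], [0, 0, 0, 0, -0.49, 0, 0.1], [0, 0, 0, 0, -0.49, 0, 0.1], [0, 0, 0, 0, 0, 0, 0.1], [0, 0, 0, 0, 0, 0, 0.1]]])

```text
time: 14.37
tool_pos: [0.6023, -0.0842, 0.1003]
tool_rot: [-0.001, 0.809, 0.587, -0.0]
contact_force: [-0.2, 0.0, -0.1]
gripper_width: 0.548
```

```bash
python3 bar.py rg; python3 - <<'E'
from k import *
S=(.6025,-.0835)
go([((*S,.045),Rt(71.95),.1)],sh=.5)
E
```

```text
14.3667 [ 0.6023107  -0.08419527  0.10025697] 0.5482222516323391 [-0.21650843  0.03530761 -0.08221744]
wrist X ext [-0.0996  0.1006]
[(np.float64(-0.09), 1081, 53.0, [-7.5, 9.9]), (np.float64(-0.06), 953, 53.1, [-7.8, 10.2]), (np.float64(-0.03), 843, 53.1, [-7.7, 10.1]), (np.float64(0.0), 730, 53.2, [-7.5, 10.4]), (np.float64(0.03), 630, 53.2, [-7.1, 10.6]), (np.float64(0.06), 559, 53.3, [-7.5, 10.3]), (np.float64(0.09), 483, 53.2, [-7.1, 10.6])]
top X ext [-0.0072  0.0009]
[(np.float64(0.0), 17, 53.2, [-10.7, 5.8])]
scene X ext [-0.0994  0.1169]
[(np.float64(-0.09), 10, 49.3, [6.6, 10.3]), (np.float64(-0.03), 15, 52.2, [-7.8, 10.8]), (np.float64(0.0), 54, 52.6, [-8.0, 10.6]), (np.float64(0.03), 58, 52.7, [-8.6, 10.1]), (np.float64(0.06), 61, 52.5, [-8.4, 10.1]), (np.float64(0.09), 70, 52.9, [-7.9, 10.6])]
0 3 x [0.0, -0.01, 0.0, 0.01, -0.01, 0.46, 0.1]
```

View pics/wrist_rg.png

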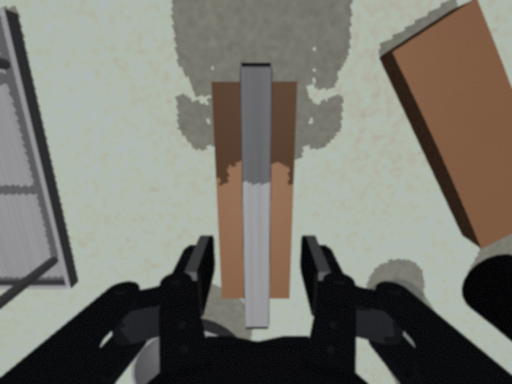

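The bar sits centred on the stone, at (256,70)-(256,328). Descending, closing and lifting.

>>> carry_out(moves=[[[0, 0, 0, 0.01, -0.01, 0.46, 0.1], [0, 0, 0, 0.01, 0, 0.46, 0.1], [0, 0, 0, 0.01, 0, 0.46, 0.1], [0, 0, 0, 0, 0, 0.25, 0.1], [0, 0, 0, 0, 0, 0, 0.1], [0, 0, 0, 0, 0, 0, 0.1]]])

```text
time: 15.02
tool_pos: [0.6029, -0.0832, 0.0348]
tool_rot: [-0.001, 0.809, 0.587, -0.0]
contact_force: [0.0, -0.1, 0.5]
gripper_width: 0.549
```

>>> carry_out(moves=[[[0, 0, 0, 0, 0, 0, -1], [0, 0, 0, 0, 0, 0, -1], [0, 0, 0, 0, 0, 0, -1], [0, 0, 0, 0, 0, 0, -1], [0, 0, 0, 0, 0, 0, -1], [0, 0, 0, 0, 0, 0, -1]]])

```text
time: 15.52
tool_pos: [0.6042, -0.0835, 0.0371]
tool_rot: [0.0, 0.809, 0.587, 0.001]
contact_force: [-0.9, -0.5, 6.4]
gripper_width: 0.214
```

>>> carry_out(moves=[[[0, 0, 0, 0, 0, -0.3, -1], [0, 0, 0, 0, 0, -0.7, -1], [0, 0, 0, 0, 0, -0.8, -1], [0, 0, 0, 0, 0, -0.8, -1], [0, 0, 0, 0, 0, -0.8, -1], [0, 0, 0, 0, 0, 0, -1], [0, 0, 0, 0, 0, 0, -1]]])

```text
time: 16.1
tool_pos: [0.6041, -0.0835, 0.1741]
tool_rot: [0.001, 0.809, 0.587, 0.002]
contact_force: [0.4, 0.3, -2.7]
gripper_width: 0.22
```

```bash
cat > held.py <<'E'
from k import *
def held(tag):
    f=cam('wrist'); cv2.imwrite(f'pics/wh_{tag}.png',f['frame'][:,:,::-1])
    s=state(); print(s['time'],s['tool_pos'],s['gripper_width'],s['contact_force'])
    P=cloud(f); Tm=T(); Q=(P-Tm[:3,3])@Tm[:3,:3]
    m=(abs(Q[...,2]+.0187)<.014)&(abs(Q[...,0])<.016)&(abs(Q[...,1])<.13)&((Q[...,1]<-.03)|(Q[...,1]>.015))
    q=Q[m]; A=np.polyfit(q[:,1],q[:,2],1); print('slope deg',np.degrees(np.arctan(A[0])),'z0',A[1],'x',np.percentile(q[:,0],[3,97]).mean(),'ymin/max',q[:,1].min(),q[:,1].max(), 'yaw',np.degrees(np.arctan(np.polyfit(q[:,1],q[:,0],1)[0])))
held('a')
E
python3 held.py
```

```text
16.15 [ 0.60258638 -0.0831179   0.17120171] 0.2166399460902029 [ 0.45838511 -0.02818901 -2.0691838 ]
slope deg -0.3203737463922307 z0 -0.018860083767825057 x 0.001974603546406856 ymin/max -0.0997424757121458 0.050779750949397566 yaw 0.07855615532033619
```

```bash
python3 - <<'E'
from k import *
Mh=Rt(72.2,30.3); x=Mh[:,0]; y=Mh[:,1]
tgt=bu+.0071*n-.001*x+.003*y; print(tgt)
np.save('tgt.npy',tgt)
go([((.53,-.23,.25),Rt(72),-1),(tgt+.09*n,Mh,-1)])
E
```

```text
[ 0.49558206 -0.33087991  0.09221218]
0 5 x [0.0, 0.0, 0.0, -0.81, -0.12, -0.39, -1]
0 1 x [-0.87, 0.0, -0.01, -0.38, -0.17, 0.29, -1]
0 1 x [-0.87, 0.0, -0.01, -0.38, -0.19, 0.27, -1]
0 1 x [-0.87, 0.0, -0.01, -0.38, -0.21, 0.26, -1]
1 1 x [-0.87, 0.0, -0.01, -0.38, -0.23, 0.24, -1]
1 1 x [-0.87, 0.0, -0.01, -0.38, -0.24, 0.22, -1]
1 1 x [-0.87, 0.0, -0.01, -0.38, -0.26, 0.2, -1]
1 1 x [-0.87, 0.0, -0.01, -0.38, -0.28, 0.18, -1]
```

>>> carry_out(moves=[[[0, 0, 0, -0.81, -0.12, -0.39, -1], [0, 0, 0, -0.81, -0.12, -0.39, -1], [0, 0, 0, -0.81, -0.12, -0.39, -1], [0, 0, 0, -0.81, -0.12, -0.39, -1], [0, 0, 0, -0.81, -0.12, -0.39, -1], [-0.87, 0, -0.01, -0.38, -0.17, 0.29, -1], [-0.87, 0, -0.01, -0.38, -0.19, 0.27, -1], [-0.87, 0, -0.01, -0.38, -0.21, 0.26, -1]]])

```text
time: 16.82
tool_pos: [0.495, -0.2672, 0.2115]
tool_rot: [0.09, 0.804, 0.584, 0.067]
contact_force: [-1.0, -0.0, -2.2]
gripper_width: 0.214
```

>>> carry_out(moves=[[[-0.87, 0, -0.01, -0.38, -0.23, 0.24, -1], [-0.87, 0, -0.01, -0.38, -0.24, 0.22, -1], [-0.87, 0, -0.01, -0.38, -0.26, 0.2, -1], [-0.87, 0, -0.01, -0.38, -0.28, 0.18, -1], [0, 0, 0, 0, 0, 0, -1], [0, 0, 0, 0, 0, 0, -1], [0, 0, 0, 0, 0, 0, -1]]])

```text
time: 17.4
tool_pos: [0.4519, -0.316, 0.168]
tool_rot: [0.21, 0.78, 0.569, 0.154]
contact_force: [0.1, 0.2, -1.2]
gripper_width: 0.217
```

```bash
python3 held.py; python3 - <<'E'
from k import *
tgt=np.load('tgt.npy'); Mh=Rt(72.2,30.3); print(Mh.T@(state()['tool_pos']-tgt))
go([(tgt+.02*n,Mh,-1),(tgt+.002*n,Mh,-1)],sh=.5)
E
```

```text
17.45 [ 0.45273321 -0.31641252  0.16939273] 0.21424740798025968 [ 0.50803607 -0.39915443 -2.23866944]
slope deg 0.08151704377899766 z0 -0.015221527194599764 x 0.0021012041481838044 ymin/max -0.10264868804034688 0.04778396056299507 yaw 0.0033256919068934076
[ 0.00067613 -0.00010325 -0.08945221]
0 4 x [0.0, 0.0, 0.0, 0.0, 0.0, 0.43, -1]
0 1 x [0.0, 0.0, 0.0, 0.0, 0.0, 0.45, -1]
```

View pics/wh_a.png

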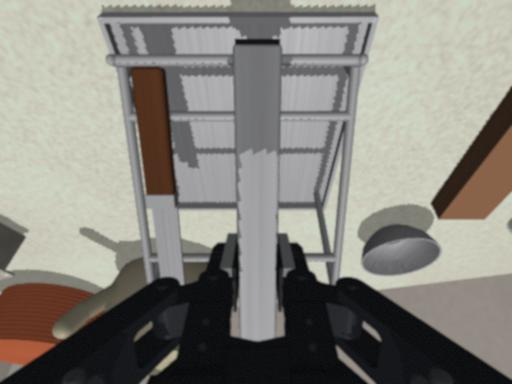

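>>> carry_out(moves=[[[0, 0, 0, 0, 0, 0.43, -1], [0, 0, 0, 0, 0, 0.43, -1], [0, 0, 0, 0, 0, 0.43, -1], [0, 0, 0, 0, 0, 0.43, -1], [0, 0, 0, 0, 0, 0, -1], [0, 0, 0, 0, 0, 0, -1], [0, 0, 0, 0, 0, 0, -1]]])

```text
time: 18.03
tool_pos: [0.4863, -0.3273, 0.1112]
tool_rot: [0.212, 0.779, 0.569, 0.154]
contact_force: [-0.6, -0.3, -1.1]
gripper_width: 0.22
```

```bash
sed -i "s/Tm=T(); Q=(P-Tm\[:3,3\])@Tm\[:3,:3\]/Tm=f['W']@np.linalg.inv(f['hand_eye']); Q=(P-Tm[:3,3])@Tm[:3,:3]/" held.py; grep -c hand_eye held.py; python3 held.py; python3 - <<'E'
from k import *
tgt=np.load('tgt.npy'); Mh=Rt(72.2,30.3); print(Mh.T@(state()['tool_pos']-tgt))
go([(tgt+.002*n,Mh,-1)],sh=.2)
E
```

```text
1
18.0833 [ 0.48621508 -0.32753771  0.11159655] 0.21461215304273487 [ 0.86240081 -1.02583556 -1.32732199]
slope deg -0.05367791805835402 z0 -0.016014712044757903 x 0.001930040152201698 ymin/max -0.10111070911144109 0.049568564364547214 yaw 0.08292771085847578
[ 0.00031876  0.00119756 -0.02175152]
0 3 x [0.01, 0.0, 0.01, 0.0, -0.01, 0.16, -1]
```

View pics/wh_a.png

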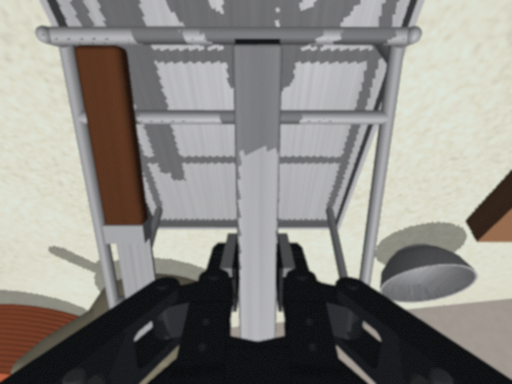

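>>> carry_out(moves=[[[0, 0, 0, 0, 0, 0.15, -1], [0, 0, 0, 0, 0, 0.15, -1], [0, 0, 0, 0, 0, 0.1, -1], [0, 0, 0, 0, 0, 0.03, -1], [0, 0, 0, 0, 0, 0, -1], [0, 0, 0, 0, 0, 0, -1]]])

```text
time: 18.58
tool_pos: [0.4934, -0.3298, 0.0947]
tool_rot: [0.211, 0.78, 0.569, 0.154]
contact_force: [0.0, -1.1, -2.4]
gripper_width: 0.22
```

>>> carry_out(moves=[[[0, 0, 0, 0, 0, 0.03, -1], [0, 0, 0, 0, 0, 0, -1], [0, 0, 0, 0, 0, 0, -1]]])

```text
time: 18.83
tool_pos: [0.4941, -0.3302, 0.0942]
tool_rot: [0.212, 0.78, 0.569, 0.154]
contact_force: [0.3, 0.4, -1.9]
gripper_width: 0.21
```

>>> carry_out(moves=[[[0, 0, 0, 0, 0, 0.03, -1], [0, 0, 0, 0, 0, 0, -1], [0, 0, 0, 0, 0, 0, -1]]])

```text
time: 19.08
tool_pos: [0.4945, -0.3303, 0.0939]
tool_rot: [0.211, 0.779, 0.569, 0.154]
contact_force: [-10.1, 4.9, 8.2]
gripper_width: 0.217
```

Contact on the wires. Releasing and backing off.

>>> carry_out(moves=[[[0, 0, 0, 0, 0, -0.03, 0.1], [0, 0, 0, 0, 0, 0, 0.1], [0, 0, 0, 0, 0, 0, 0.1], [0, 0, 0, 0, 0, 0, 0.1], [0, 0, 0, 0, 0, -0.3, 0.1], [0, 0, 0, 0, 0, -0.7, 0.1], [0, 0, 0, 0, 0, -0.8, 0.1], [0, 0, 0, 0, 0, -0.8, 0.1]]])

```text
time: 19.75
tool_pos: [0.4433, -0.3132, 0.1837]
tool_rot: [0.211, 0.78, 0.569, 0.154]
contact_force: [0.5, -0.8, 0.4]
gripper_width: 0.551
```

>>> carry_out(moves=[[[0, 0, 0, 0, 0, 0, 0.1], [0, 0, 0, 0, 0, 0, 0.1], [0, 0, 0, 0, 0, 0, 0.1]]])

```text
time: 20.0
tool_pos: [0.444, -0.3139, 0.1834]
tool_rot: [0.212, 0.78, 0.569, 0.154]
contact_force: [-0.9, 0.8, -1.1]
gripper_width: 0.552
```

```bash
python3 - <<'E'
from k import *
f=cam('wrist'); cv2.imwrite('pics/w8.png',f['frame'][:,:,::-1]); s=state(); print(s['time'],s['tool_pos'],s['contact_force'])
P=cloud(f); h=(P-bu)@n; d=P-bu; X=d@M[:,1]; Y=d@M[:,0]
m=(abs(h-.025)<.006)&(abs(X)<.13)&(abs(Y)<.03)&((abs(Y)<.012)); q=P[m]; print(m.sum(),'X',X[m].min(),X[m].max(),'Y',np.percentile(Y[m],[1,50,99]),'h',[np.median(h[m&(abs(X-a)<.01)]).round(4) for a in(-.08,0,.08)])
# to stone: view pose above
S=(.6025,-.0843)
go([((.47,-.26,.27),Rt(72),1),((.58,-.075,.2),Rt(72),1)])
E
```

```text
20.05 [ 0.4438158  -0.313516    0.18234078] [-0.06193501 -1.20376361 -0.02058795]
5456 X -0.09967588307798572 0.10073813373174396 Y [-0.00854379  0.00119487  0.01110523] h [np.float64(0.0253), np.float64(0.0254), np.float64(0.0254)]
0 1 x [0.86, 0.0, 0.01, 0.21, 0.18, -0.25, 1]
0 1 x [0.86, 0.0, 0.01, 0.21, 0.16, -0.27, 1]
0 1 x [0.86, 0.0, 0.01, 0.21, 0.14, -0.28, 1]
0 1 x [0.86, 0.0, 0.01, 0.21, 0.12, -0.29, 1]
0 1 x [0.86, 0.0, 0.01, 0.21, 0.1, -0.3, 1]
0 1 x [0.86, 0.0, 0.01, 0.21, 0.08, -0.3, 1]
0 1 x [0.86, 0.0, 0.01, 0.21, 0.05, -0.31, 1]
0 1 x [0.0, 0.0, 0.0, 0.87, 0.2, 0.29, 1]
1 5 x [0.0, 0.0, 0.0, 0.87, 0.2, 0.29, 1]
```

View pics/w8.png

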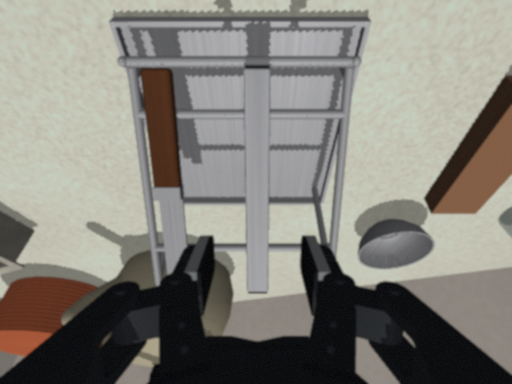

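The bar is back as it lay (within about 2 mm), and the knife looks unmoved. Now to the true stone.

>>> carry_out(moves=[[[0.86, 0, 0.01, 0.21, 0.18, -0.25, 1], [0.86, 0, 0.01, 0.21, 0.16, -0.27, 1], [0.86, 0, 0.01, 0.21, 0.14, -0.28, 1], [0.86, 0, 0.01, 0.21, 0.12, -0.29, 1], [0.86, 0, 0.01, 0.21, 0.1, -0.3, 1], [0.86, 0, 0.01, 0.21, 0.08, -0.3, 1], [0.86, 0, 0.01, 0.21, 0.05, -0.31, 1], [0, 0, 0, 0.87, 0.2, 0.29, 1]]])

```text
time: 20.72
tool_pos: [0.4906, -0.2331, 0.2627]
tool_rot: [0.004, 0.81, 0.586, 0.001]
contact_force: [1.2, -1.3, 1.4]
gripper_width: 1.003
```

>>> carry_out(moves=[[[0, 0, 0, 0.87, 0.2, 0.29, 1], [0, 0, 0, 0.87, 0.2, 0.29, 1], [0, 0, 0, 0.87, 0.2, 0.29, 1], [0, 0, 0, 0.87, 0.2, 0.29, 1], [0, 0, 0, 0.87, 0.2, 0.29, 1], [0, 0, 0, 0, 0, 0, 1], [0, 0, 0, 0, 0, 0, 1], [0, 0, 0, 0, 0, 0, 1]]])

```text
time: 21.38
tool_pos: [0.5799, -0.0767, 0.2]
tool_rot: [0.0, 0.809, 0.588, 0.001]
contact_force: [-0.2, -0.2, -0.5]
gripper_width: 0.998
```

```bash
python3 - <<'E'
from fit import *
f=cam('wrist'); cv2.imwrite('pics/w9.png',f['frame'][:,:,::-1]); s=state(); print(s['time'],s['tool_pos'],s['gripper_width'])
P=cloud(f); fr=f['frame'].astype(int)
m=(fr[...,0]-fr[...,2]>12)&(P[...,2]>.02)&(P[...,2]<.038)&(P[...,0]>.45)&(P[...,0]<.75)&(P[...,1]<.02)&(P[...,1]>-.2)
m=cv2.morphologyEx(m.astype(np.uint8),cv2.MORPH_OPEN,np.ones((3,3))); nn,lab,st,ce=cv2.connectedComponentsWithStats(m); i=1+np.argmax(st[1:,4]); q=P[lab==i]; r=rect(q); print(r,np.median(q[:,2]))
E
```

```text
21.4333 [ 0.58000658 -0.07735059  0.20089903] 0.9975512632583552
(array([602.6, -83.9]), (180.5, 60.1), -17.85) 0.028298568137631985
```

View pics/w9.png

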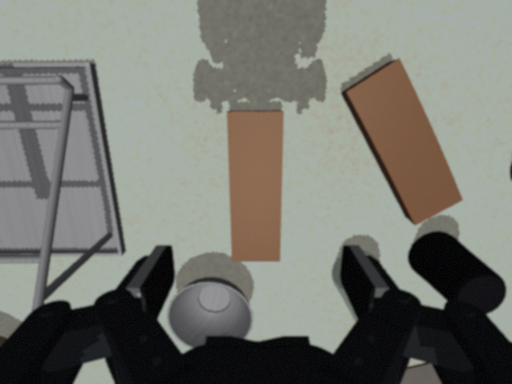

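```bash
python3 - <<'E'
from k import *
go([((.602,-.0855,.06),Rt(72.05),1),((.602,-.0855,.006),Rt(72.05),1)],sh=.8)
E
```

```text
0 3 x [0.01, 0.0, -0.01, -0.01, 0.12, 0.7, 1]
0 2 x [0.01, 0.0, -0.01, 0.0, 0.12, 0.7, 1]
0 2 x [0.0, 0.0, 0.0, 0.0, 0.0, 0.67, 1]
```

>>> carry_out(moves=[[[0, 0, 0, -0.01, 0.12, 0.7, 1], [0, 0, 0, -0.01, 0.12, 0.7, 1], [0, 0, 0, -0.01, 0.12, 0.7, 1], [0, 0, 0, 0, 0.12, 0.7, 1], [0, 0, 0, 0, 0.12, 0.7, 1], [0, 0, 0, 0, 0, 0.5, 1], [0, 0, 0, 0, 0, 0, 1], [0, 0, 0, 0, 0, 0, 1]]])

```text
time: 22.1
tool_pos: [0.6024, -0.0864, 0.0411]
tool_rot: [0.0, 0.81, 0.586, 0.001]
contact_force: [1.1, -0.3, -0.1]
gripper_width: 0.998
```

```bash
python3 - <<'E'
from k import *
f=cam('wrist'); cv2.imwrite('pics/w10.png',f['frame'][:,:,::-1]); s=state(); print(s['time'],s['tool_pos'],s['contact_force'])
go([((.602,-.0855,.005),Rt(72.05),1)],sh=.4)
E
```

```text
22.15 [ 0.60377134 -0.08658457  0.04293188] [ 0.64840106 -0.58853778  1.73044841]
0 3 x [0.02, -0.01, -0.01, 0.0, -0.02, 0.32, 1]
```

View pics/w10.png

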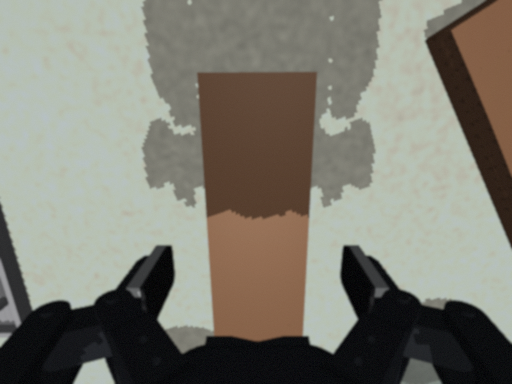

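Centred, with clearance on both sides (fingers at columns 170 and 345, stone 200-315). Descending and gripping.

>>> carry_out(moves=[[[0, 0, 0, 0, 0, 0.3, 1], [0, 0, 0, 0, 0, 0.3, 1], [0, 0, 0, 0, 0, 0.3, 1], [0, 0, 0, 0, 0, 0, 1], [0, 0, 0, 0, 0, 0, 1]]])

```text
time: 22.57
tool_pos: [0.6025, -0.0851, 0.0044]
tool_rot: [0.0, 0.809, 0.587, 0.001]
contact_force: [-0.4, -0.0, -0.6]
gripper_width: 1.001
```

>>> carry_out(moves=[[[0, 0, 0, 0, 0, 0, -1], [0, 0, 0, 0, 0, 0, -1], [0, 0, 0, 0, 0, 0, -1], [0, 0, 0, 0, 0, 0, -1], [0, 0, 0, 0, 0, 0, -1], [0, 0, 0, 0, 0, 0, -1]]])

```text
time: 23.07
tool_pos: [0.6046, -0.0858, 0.0071]
tool_rot: [0.002, 0.809, 0.587, 0.002]
contact_force: [0.7, -0.6, 6.4]
gripper_width: 0.679
```

>>> carry_out(moves=[[[0, 0, 0, 0, 0, -0.2, -1], [0, 0, 0, 0, 0, -0.4, -1], [0, 0, 0, 0, 0, -0.8, -1], [0, 0, 0, 0, 0, -0.8, -1], [0, 0, 0, 0, 0, -0.8, -1], [0, 0, 0, 0, 0, -0.8, -1], [0, 0, 0, 0, 0, 0, -1], [0, 0, 0, 0, 0, 0, -1]]])

```text
time: 23.73
tool_pos: [0.6034, -0.0855, 0.1588]
tool_rot: [0.002, 0.809, 0.587, 0.003]
contact_force: [-1.2, -0.2, -6.6]
gripper_width: 0.685
```

```bash
cat > st.py <<'E'
from fit import *
def meas(tag):
    f=cam('wrist'); cv2.imwrite(f'pics/{tag}.png',f['frame'][:,:,::-1]); s=state(); print(s['time'],s['tool_pos'],s['gripper_width'],s['contact_force'])
    P=cloud(f); Tm=f['W']@np.linalg.inv(f['hand_eye']); Q=(P-Tm[:3,3])@Tm[:3,:3]; fr=f['frame'].astype(int)
    m=(fr[...,0]-fr[...,2]>8)&(abs(Q[...,0])<.04)&(abs(Q[...,1])<.11)&(abs(Q[...,2]+.018)<.02)
    q=Q[m]; k=q[q[:,1]<-.03]; A=np.linalg.lstsq(np.c_[k[:,0],k[:,1],np.ones(len(k))],k[:,2],rcond=None)[0]
    print('n',len(k),'z plane',A,'pitch deg',np.degrees(A[1]),'roll',np.degrees(A[0]),'ymin',np.percentile(q[:,1],.3),'ymax',q[:,1].max())
    cs=[]
    for t in np.arange(-.08,-.03,.01):
        z=q[abs(q[:,1]-t)<.005][:,0]; cs.append((t,(z.min()+z.max())/2))
    cs=np.array(cs); B=np.polyfit(cs[:,0],cs[:,1],1); print('center x at 0',B[1],'yaw',np.degrees(B[0]))
    return f,P
if __name__=='__main__': import sys; meas(sys.argv[1])
E
python3 st.py w11
```

```text
23.7833 [ 0.60167743 -0.08505643  0.15591262] 0.6881361427803865 [-0.55007389 -0.30638632 -8.3678092 ]
n 21670 z plane [ 0.0010816   0.00448859 -0.02110964] pitch deg 0.2571770379238764 roll 0.061970845859381424 ymin -0.09217094747049429 ymax 0.04650971543262349
center x at 0 0.0018954873933847143 yaw 0.12629151475982223
```

View pics/w11.png

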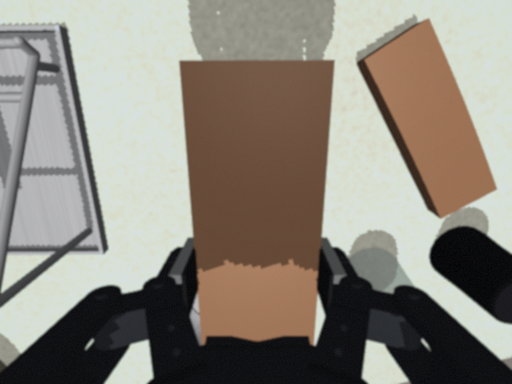

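Stone gripped: level, and 2 mm off lengthwise. Checking the crate height before planning the trip to a holder viewing pose.

```bash
python3 - <<'E'
from fit import *
f,P=load('w_holder.pkl')
for y in np.arange(.3,.7,.05):
  for x in (.3,.4,.5,.6):
    k=(abs(P[...,0]-x)<.05)&(abs(P[...,1]-y)<.025)&(P[...,2]<.32)
    if k.sum()>20: print(round(x,2),round(y,2),np.nanpercentile(P[k][:,2],98).round(3),end='; ')
print()
go([((.56,-.03,.30),Rt(72),-1),((.44,.24,.31),Rt(118),-1),((.385,.43,.31),Rt(150),-1)])
E
```

```text
0.3 0.3 0.002; 0.4 0.3 0.035; 0.5 0.3 0.035; 0.6 0.3 0.002; 0.3 0.35 0.002; 0.4 0.35 0.002; 0.5 0.35 0.016; 0.6 0.35 0.002; 0.3 0.4 0.002; 0.4 0.4 0.002; 0.5 0.4 0.016; 0.6 0.4 0.022; 0.3 0.45 0.002; 0.4 0.45 0.002; 0.5 0.45 0.034; 0.6 0.45 0.036; 0.3 0.5 0.002; 0.4 0.5 0.002; 0.5 0.5 0.034; 0.6 0.5 0.034; 0.3 0.55 0.002; 0.4 0.55 0.002; 0.5 0.55 0.002; 0.6 0.55 0.002; 0.3 0.6 0.196; 0.4 0.6 0.194; 0.5 0.6 0.186; 0.6 0.6 0.002; 0.3 0.65 0.08; 0.4 0.65 0.086; 0.5 0.65 0.091; 0.6 0.65 0.002; 
0 4 x [0.0, 0.0, 0.0, 0.25, -0.35, -0.9, -1]
0 1 x [0.0, 0.0, -0.92, 0.55, -0.49, -0.03, -1]
0 1 x [0.0, 0.0, -0.92, 0.59, -0.45, -0.03, -1]
0 1 x [0.0, 0.0, -0.92, 0.62, -0.4, -0.03, -1]
0 1 x [0.0, 0.0, -0.92, 0.65, -0.35, -0.03, -1]
1 1 x [0.0, 0.0, -0.92, 0.68, -0.3, -0.03, -1]
1 1 x [0.0, 0.0, -0.92, 0.7, -0.24, -0.03, -1]
1 1 x [0.0, 0.0, -0.92, 0.72, -0.18, -0.03, -1]
1 1 x [0.0, 0.0, -0.92, 0.73, -0.13, -0.03, -1]
1 1 x [0.0, 0.0, -0.92, 0.74, -0.07, -0.03, -1]
1 1 x [0.0, 0.0, -0.92, 0.74, -0.01, -0.03, -1]
1 1 x [0.0, 0.0, -0.91, 0.69, 0.15, 0.0, -1]
1 1 x [0.0, 0.0, -0.91, 0.68, 0.2, 0.0, -1]
2 1 x [0.0, 0.0, -0.91, 0.66, 0.25, 0.0, -1]
2 1 x [0.0, 0.0, -0.91, 0.64, 0.3, 0.0, -1]
2 1 x [0.0, 0.0, -0.91, 0.61, 0.35, 0.0, -1]
2 1 x [0.0, 0.0, -0.91, 0.58, 0.4, 0.0, -1]
2 1 x [0.0, 0.0, -0.91, 0.55, 0.45, 0.0, -1]
```

>>> carry_out(moves=[[[0, 0, 0, 0.25, -0.35, -0.9, -1], [0, 0, 0, 0.25, -0.35, -0.9, -1], [0, 0, 0, 0.25, -0.35, -0.9, -1], [0, 0, 0, 0.25, -0.35, -0.9, -1], [0, 0, -0.92, 0.55, -0.49, -0.03, -1], [0, 0, -0.92, 0.59, -0.45, -0.03, -1], [0, 0, -0.92, 0.62, -0.4, -0.03, -1], [0, 0, -0.92, 0.65, -0.35, -0.03, -1]]])

```text
time: 24.45
tool_pos: [0.5114, 0.0791, 0.3015]
tool_rot: [-0.001, 0.704, 0.71, -0.001]
contact_force: [0.5, 0.0, -6.2]
gripper_width: 0.69
```

>>> carry_out(moves=[[[0, 0, -0.92, 0.68, -0.3, -0.03, -1], [0, 0, -0.92, 0.7, -0.24, -0.03, -1], [0, 0, -0.92, 0.72, -0.18, -0.03, -1], [0, 0, -0.92, 0.73, -0.13, -0.03, -1], [0, 0, -0.92, 0.74, -0.07, -0.03, -1], [0, 0, -0.92, 0.74, -0.01, -0.03, -1], [0, 0, -0.91, 0.69, 0.15, 0, -1], [0, 0, -0.91, 0.68, 0.2, 0, -1]]])

```text
time: 25.12
tool_pos: [0.4237, 0.2958, 0.3082]
tool_rot: [-0.0, 0.444, 0.896, -0.002]
contact_force: [1.1, 0.5, -5.6]
gripper_width: 0.685
```

>>> carry_out(moves=[[[0, 0, -0.91, 0.66, 0.25, 0, -1], [0, 0, -0.91, 0.64, 0.3, 0, -1], [0, 0, -0.91, 0.61, 0.35, 0, -1], [0, 0, -0.91, 0.58, 0.4, 0, -1], [0, 0, -0.91, 0.55, 0.45, 0, -1], [0, 0, 0, 0, 0, 0, -1], [0, 0, 0, 0, 0, 0, -1], [0, 0, 0, 0, 0, 0, -1]]])

```text
time: 25.78
tool_pos: [0.3856, 0.4298, 0.309]
tool_rot: [0.001, 0.261, 0.965, -0.002]
contact_force: [0.2, -0.6, -7.1]
gripper_width: 0.688
```

```bash
cat > hold.py <<'E'
from st import *
import sys
f,P=meas(sys.argv[1]); fr=f['frame'].astype(int)
m=(fr.max(-1)<70)&(P[...,2]>.028)&(P[...,2]<.042)&(P[...,0]>.38)&(P[...,0]<.64)&(P[...,1]>.2)&(P[...,1]<.52)
nn,lab,st,ce=cv2.connectedComponentsWithStats(m.astype(np.uint8)); C=[]
for i in range(1,nn):
    if st[i,4]<150: continue
    q=P[lab==i]; print('jaw',st[i],rect(q),'z',np.median(q[:,2]).round(4)); C.append(rect(q)[0])
if len(C)==2:
    C=sorted(C,key=lambda c:c[0]); d=C[1]-C[0]; print('center',(C[0]+C[1])/2,'dist',np.hypot(*d),'yaw',np.degrees(np.arctan2(d[1],d[0])))
print(state()['joint_pos'],state()['tool_rot'])
import pickle; pickle.dump(f,open(sys.argv[1]+'.pkl','wb'))
E
python3 hold.py w12
```

```text
25.8333 [0.38596017 0.42965589 0.3099149 ] 0.6857628705840585 [ 0.60419324  0.10237494 -5.3698542 ]
n 21227 z plane [ 0.0016629   0.00517098 -0.02109785] pitch deg 0.29627507545700743 roll 0.09527737067102865 ymin -0.09059966404887479 ymax 0.04860051761703856
center x at 0 0.00048144865209972463 yaw 0.26285568154140526
jaw [ 131   71   49   23 1087] (array([455.2, 272.8]), (65.7, 28.2), -30.27) z 0.0343
jaw [150 219  42  19 693] (array([564.2, 461.8]), (65.0, 29.2), -30.36) z 0.0343
center [509.7 367.3] dist 218.17882573705455 yaw 60.027109414028615
[ 0.71177346 -0.09324758  1.62714385 -0.00344839  1.60919778 -1.90123872] [ 0.00100653  0.2612864   0.96525949 -0.00158716]
```

View pics/w12.png

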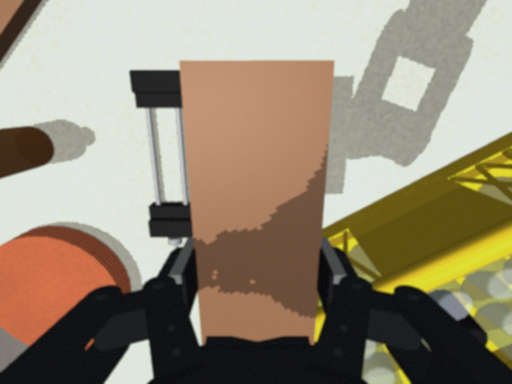

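w12 shows the holder's jaws at (155,88) and (170,219), partly hidden behind the held stone. I'll step 50 mm sideways for a full view.

>>> carry_out(moves=[[[0, 0, 0, 0.62, 0.2, 0.3, -1], [0, 0, 0, 0.62, 0.2, 0.3, -1], [0, 0, 0, 0, 0, 0, -1], [0, 0, 0, 0, 0, 0, -1], [0, 0, 0, 0, 0, 0, -1], [0, 0, 0, 0, 0, 0, -1]]])

```text
time: 26.33
tool_pos: [0.3526, 0.4688, 0.2891]
tool_rot: [0.003, 0.262, 0.965, 0.001]
contact_force: [-0.1, 0.3, -4.7]
gripper_width: 0.687
```

```bash
python3 hold.py w13
```

```text
26.3833 [0.35263378 0.46891211 0.28933844] 0.687888540443253 [ 0.6203088   0.099911   -5.87766725]
n 21246 z plane [ 0.0016812   0.00532853 -0.02106793] pitch deg 0.30530222367843246 roll 0.09632553550106304 ymin -0.09058335714354793 ymax 0.04805503733097616
center x at 0 0.00043398121519135763 yaw 0.2515765149281045
jaw [  84   54   58   24 1297] (array([453.9, 273.7]), (67.6, 27.3), -30.19) z 0.0343
jaw [112 213  47  19 803] (array([562.9, 462.1]), (67.3, 28.5), -30.08) z 0.0342
center [508.4 367.9] dist 217.65927501487275 yaw 59.948203284742696
[ 0.80094399 -0.06832141  1.63726695 -0.00364678  1.56848916 -1.81127388] [2.60176007e-03 2.61606156e-01 9.65170748e-01 9.36864621e-04]
```

View pics/w13.png

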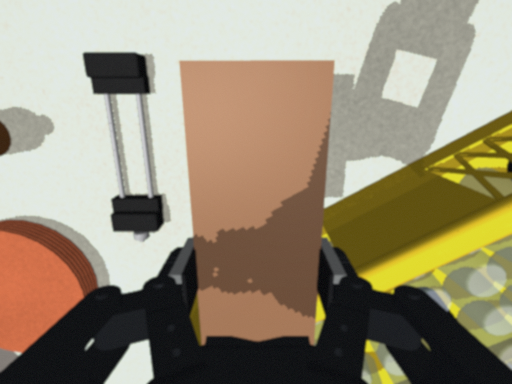

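```bash
python3 - <<'E'
from fit import *
import pickle
u=np.array([.5,np.sqrt(3)/2]); v=np.array([-u[1],u[0]])
for n in('w_holder.pkl','w12.pkl','w13.pkl'):
    f=pickle.load(open(n,'rb')); P=cloud(f); fr=f['frame'].astype(int)
    a=(P[...,:2]-[.509,.3675])@u; b=(P[...,:2]-[.509,.3675])@v
    m=(P[...,2]>.030)&(P[...,2]<.040)&(abs(a)<.16)&(abs(b)<.06)&(fr.max(-1)<80)
    for s in(-1,1):
        k=m&(a*s>0); A=a[k]*s; print(n,'near' if s<0 else 'far','inner',np.percentile(A,[.5,2]).round(4),'outer',np.percentile(A,[98,99.5]).round(4),'b',np.percentile(b[k],[.5,99.5]).round(4))
E
```

```text
w_holder.pkl near inner [0.0947 0.0953] outer [0.1237 0.1241] b [-0.0335  0.033 ]
w_holder.pkl far inner [0.0951 0.0954] outer [0.1226 0.1239] b [-0.0255  0.0326]
w12.pkl near inner [0.0947 0.0949] outer [0.1228 0.1229] b [-0.0331  0.0316]
w12.pkl far inner [0.0949 0.0952] outer [0.123  0.1238] b [-0.0331  0.0318]
w13.pkl near inner [0.0952 0.0953] outer [0.1233 0.1235] b [-0.0328  0.0341]
w13.pkl far inner [0.0947 0.0953] outer [0.1215 0.1228] b [-0.0328  0.0337]
```

The holder centre is (0.509, 0.3675), yaw 60°, inner faces at ±95 mm, consistent over three views. Moving over it.

```bash
python3 - <<'E'
from k import *
go([((.5098,.3679,.14),Rt(150),-1),((.5098,.3679,.075),Rt(150),-1)],sh=.7)
E
```

```text
0 8 x [0.0, 0.01, -0.01, -0.52, -0.02, 0.42, -1]
1 1 x [0.0, 0.01, -0.01, -0.52, -0.02, 0.42, -1]
1 3 x [0.0, 0.0, 0.0, 0.0, 0.0, 0.54, -1]
```

>>> carry_out(moves=[[[0, 0.01, -0.01, -0.52, -0.02, 0.42, -1], [0, 0.01, -0.01, -0.52, -0.02, 0.42, -1], [0, 0.01, -0.01, -0.52, -0.02, 0.42, -1], [0, 0.01, -0.01, -0.52, -0.02, 0.42, -1], [0, 0.01, -0.01, -0.52, -0.02, 0.42, -1], [0, 0.01, -0.01, -0.52, -0.02, 0.42, -1], [0, 0.01, -0.01, -0.52, -0.02, 0.42, -1], [0, 0.01, -0.01, -0.52, -0.02, 0.42, -1]]])

```text
time: 27.05
tool_pos: [0.4945, 0.3797, 0.1545]
tool_rot: [-0.001, 0.258, 0.966, 0.002]
contact_force: [1.0, 0.5, -5.9]
gripper_width: 0.684
```

>>> carry_out(moves=[[[0, 0.01, -0.01, -0.52, -0.02, 0.42, -1], [0, 0, 0, 0, 0, 0.54, -1], [0, 0, 0, 0, 0, 0.54, -1], [0, 0, 0, 0, 0, 0.54, -1], [0, 0, 0, 0, 0, 0, -1], [0, 0, 0, 0, 0, 0, -1], [0, 0, 0, 0, 0, 0, -1], [0, 0, 0, 0, 0, 0, -1]]])

```text
time: 27.72
tool_pos: [0.512, 0.3709, 0.0756]
tool_rot: [0.0, 0.257, 0.966, 0.003]
contact_force: [-0.1, 0.3, -6.1]
gripper_width: 0.69
```

```bash
cat > chk.py <<'E'
from st import *
import sys
f,P=meas(sys.argv[1]); fr=f['frame'].astype(int)
print('rot',R.from_matrix(Rt(150).T@T()[:3,:3]).as_rotvec(degrees=True))
u=np.array([.5,np.sqrt(3)/2]); v=np.array([-u[1],u[0]]); a=(P[...,:2]-[.509,.3675])@u; b=(P[...,:2]-[.509,.3675])@v
m=(fr[...,0]-fr[...,2]>10)&(P[...,2]>.04)&(P[...,2]<.13)&(abs(a)<.12)&(abs(b)<.05)
if m.any(): print('stone near end a',a[m].min(),'b',np.percentile(b[m&(a<-.03)],[.5,99.5]),'top z',np.median(P[m&(a<-.07)][:,2]),np.median(P[m&(a>-.05)&(a<-.03)][:,2]))
k=(P[...,2]>.030)&(P[...,2]<.040)&(abs(a)<.16)&(abs(b)<.06)&(fr.max(-1)<80)&(a<0); 
if k.sum()>30: print('near jaw a',np.percentile(a[k],[.5,99.5]),'b',np.percentile(b[k],[.5,99.5]))
s=state(); d=s['tool_pos'][:2]-[.509,.3675]; print('tcp a,b',d@u,d@v)
E
python3 chk.py w14
```

```text
27.7667 [0.51180483 0.37097496 0.07553398] 0.6857122607382387 [ 0.49615981  0.33430586 -5.42333602]
n 21259 z plane [ 0.00192104  0.00488662 -0.021072  ] pitch deg 0.2799826011323748 roll 0.11006771497632942 ymin -0.0906199747648936 ymax 0.048503077967564916
center x at 0 0.0004387646744358626 yaw 0.21395541803224913
rot [-0.34498881  0.08933501 -0.21503541]
stone near end a -0.08688172566997027 b [-0.03065585  0.02876761] top z 0.09659236584374667 0.09665026610766583
near jaw a [-0.12450296 -0.0951977 ] b [-0.03477971  0.03263317]
tcp a,b 0.004411819551126667 -0.0006915788135422505
```

View pics/w14.png

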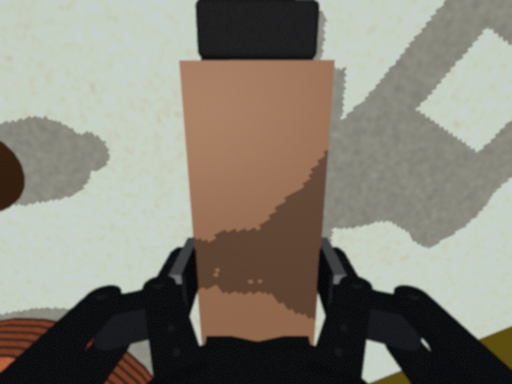

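The stone is level, but its near end at -86.9 mm means it sits 3 mm too far along. I'll correct that and go lower.

>>> carry_out(moves=[[[0, 0, 0, 0, -0.08, 0, -1], [0.05, 0, 0.02, 0, 0, 0.3, -1], [0, 0, 0.02, 0, 0, 0.25, -1], [0, 0, 0, 0, 0, 0.2, -1], [0, 0, 0, 0, 0, 0, -1], [0, 0, 0, 0, 0, 0, -1], [0, 0, 0, 0, 0, 0, -1]]])

```text
time: 28.35
tool_pos: [0.5085, 0.3674, 0.0424]
tool_rot: [-0.002, 0.259, 0.966, -0.001]
contact_force: [0.6, -0.2, -5.4]
gripper_width: 0.686
```

```bash
python3 chk.py w15
```

```text
28.4 [0.50881769 0.3675786  0.04296969] 0.6868692870472426 [ 0.59784347  1.25136857 -6.52309314]
n 21243 z plane [ 0.00215688  0.00470778 -0.02109667] pitch deg 0.2697361133656701 roll 0.12358024018838865 ymin -0.09062559785349575 ymax 0.04869206410142174
center x at 0 0.0003679469896260748 yaw 0.18376824544464657
rot [ 0.09864017  0.20536098 -0.01731568]
stone near end a -0.09148387322858907 b [-0.02920006  0.03017143] top z 0.06411247649110313 0.06381444975355016
near jaw a [-0.12000229 -0.09558923] b [-0.03476333  0.0327341 ]
tcp a,b -2.3084052691105417e-05 0.00019718055361494832
```

View pics/w15.png

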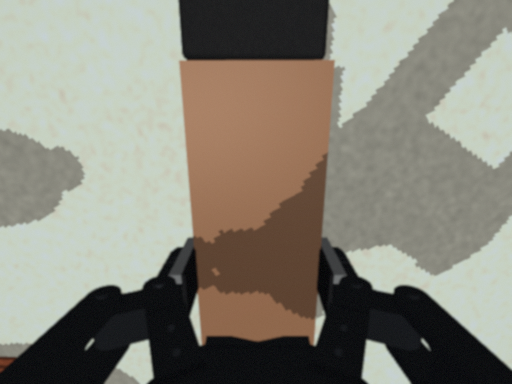

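>>> carry_out(moves=[[[0, 0, 0, 0, 0.02, 0.05, -1], [0, 0, 0, 0, 0, 0.08, -1], [0, 0, 0, 0, 0, 0.08, -1], [0, 0, 0, 0, 0, 0.08, -1], [0, 0, 0, 0, 0, 0, -1], [0, 0, 0, 0, 0, 0, -1], [0, 0, 0, 0, 0, 0, -1]]])

```text
time: 28.98
tool_pos: [0.5089, 0.3681, 0.0311]
tool_rot: [-0.002, 0.259, 0.966, -0.001]
contact_force: [-0.6, -0.7, -5.8]
gripper_width: 0.68
```

>>> carry_out(moves=[[[0, 0, 0, 0, 0, 0.03, -1], [0, 0, 0, 0, 0, 0, -1], [0, 0, 0, 0, 0, 0, -1]]])

```text
time: 29.23
tool_pos: [0.5089, 0.3681, 0.03]
tool_rot: [-0.002, 0.259, 0.966, -0.001]
contact_force: [-0.5, -0.2, -5.1]
gripper_width: 0.69
```

>>> carry_out(moves=[[[0, 0, 0, 0, 0, 0.03, -1], [0, 0, 0, 0, 0, 0, -1], [0, 0, 0, 0, 0, 0, -1]]])

```text
time: 29.48
tool_pos: [0.5092, 0.3682, 0.0293]
tool_rot: [-0.002, 0.259, 0.966, -0.0]
contact_force: [-1.4, -0.2, -4.1]
gripper_width: 0.684
```

```bash
python3 chk.py w16
```

```text
29.5333 [0.50913228 0.3682292  0.02920802] 0.6871716136330686 [-1.55817866 -0.74832233 -3.66143899]
n 21180 z plane [ 0.00276073 -0.00168187 -0.02114269] pitch deg -0.09636381757152518 roll 0.15817825227896432 ymin -0.09068218645516458 ymax 0.04798577613765392
center x at 0 0.00029285756510523983 yaw 0.10456962412128772
rot [ 0.08949256  0.19945083 -0.01630155]
stone near end a -0.0904780284562766 b [-0.02942317  0.02998084] top z 0.05042053405068903 0.050378562790655196
near jaw a [-0.11515693 -0.09515688] b [-0.03469523  0.03262834]
tcp a,b 0.0006976428197470559 0.00025004582961806555
```

Touching the ledges (top 50.4 mm, so underside about 22 mm). One more small step, then let go and rise.

>>> carry_out(moves=[[[0, 0, 0, 0, 0, 0.02, -1], [0, 0, 0, 0, 0, 0, -1], [0, 0, 0, 0, 0, 0, -1]]])

```text
time: 29.78
tool_pos: [0.5092, 0.3682, 0.0291]
tool_rot: [-0.002, 0.259, 0.966, -0.0]
contact_force: [-4.6, -2.1, 4.8]
gripper_width: 0.687
```

>>> carry_out(moves=[[[0, 0, 0, 0, 0, 0, 1], [0, 0, 0, 0, 0, 0, 1], [0, 0, 0, 0, 0, 0, 1], [0, 0, 0, 0, 0, 0, 1], [0, 0, 0, 0, 0, 0, 1], [0, 0, 0, 0, 0, -0.4, 1], [0, 0, 0, 0, 0, -0.8, 1], [0, 0, 0, 0, 0, -0.8, 1]]])

```text
time: 30.45
tool_pos: [0.5079, 0.3673, 0.1068]
tool_rot: [-0.004, 0.259, 0.966, -0.002]
contact_force: [1.3, 1.3, 0.0]
gripper_width: 0.999
```

>>> carry_out(moves=[[[0, 0, 0, 0, -0.4, -0.9, 1], [0, 0, 0, 0, -0.4, -0.9, 1], [0, 0, 0, 0, -0.4, -0.9, 1], [0, 0, 0, 0, -0.4, -0.9, 1], [0, 0, 0, 0, 0, 0, 1], [0, 0, 0, 0, 0, 0, 1], [0, 0, 0, 0, 0, 0, 1]]])

```text
time: 31.03
tool_pos: [0.4778, 0.3126, 0.2519]
tool_rot: [-0.002, 0.259, 0.966, -0.0]
contact_force: [-0.1, -0.2, -0.7]
gripper_width: 1.0
```

```bash
python3 - <<'E'
from fit import *
f=cam('wrist'); cv2.imwrite('pics/w17.png',f['frame'][:,:,::-1]); s=state(); print(s['time'],s['tool_pos'],s['contact_force'])
P=cloud(f); fr=f['frame'].astype(int)
u=np.array([.5,np.sqrt(3)/2]); v=np.array([-u[1],u[0]]); a=(P[...,:2]-[.509,.3675])@u; b=(P[...,:2]-[.509,.3675])@v
m=(fr[...,0]-fr[...,2]>10)&(P[...,2]>.035)&(P[...,2]<.06)&(abs(a)<.12)&(abs(b)<.05)
q=P[m]; print(rect(q),'a',a[m].min(),a[m].max(),'b',np.percentile(b[m],[.5,99.5]),'z',[np.median(P[m&(abs(a-t)<.01)][:,2]).round(4) for t in(-.08,0,.08)])
g=cam('top'); cv2.imwrite('pics/top17.png',g['frame'][:,:,::-1]); g2=cam('scene'); cv2.imwrite('pics/scene17.png',g2['frame'][:,:,::-1])
for nme,h in(('top',g),('scene',g2)):
    d=np.load(nme+'.npz'); P=cloud(h); P0=d['P']; fr=h['frame'].astype(int)
    dm=(abs(P[...,2]-P0[...,2])>.012)&(P0[...,0]>.28)&(P0[...,0]<.9)&(abs(P0[...,1])<.52)
    nn,lab,st,ce=cv2.connectedComponentsWithStats(dm.astype(np.uint8))
    print(nme,[(st[i].tolist(),np.nanmean(P[lab==i],0).round(2).tolist()) for i in range(1,nn) if st[i,4]>40])
    m=(fr[...,0]-fr[...,2]>18)&(P[...,2]>.018)&(P[...,2]<.038)&(P[...,0]>.45)&(P[...,0]<.75)&(P[...,1]>0)&(P[...,1]<.2)
    print(rect(P[m]))
    m=(P[...,2]>.05)&(P[...,0]>.35)&(P[...,0]<.6)&(P[...,1]<-.2)&(P[...,1]>-.48)
    h_=(P-np.array([.4968,-.330,.0846]))@np.array([-.476,.153,.866])
E
```

```text
31.0833 [0.47733172 0.312459   0.25051585] [-0.09964629  0.45682236 -0.41173933]
(array([512. , 372.6]), (192.2, 62.0), 59.84) a -0.0900943177231629 0.10206394158565735 b [-0.02910028  0.0303267 ] z [np.float64(0.0502), np.float64(0.0502), np.float64(0.0503)]
top [([258, 153, 34, 61, 1139], [0.6, -0.09, -0.0]), ([76, 168, 81, 132, 6682], [0.41, 0.26, 0.49])]
(array([603.8,  88.8]), (181.1, 60.0), 14.58)
scene [([210, 194, 58, 61, 1489], [0.59, -0.09, -0.0]), ([383, 195, 77, 56, 1753], [0.52, 0.37, 0.05])]
(array([607.4,  90. ]), (182.6, 60.5), 14.52)
```

View pics/w17.png

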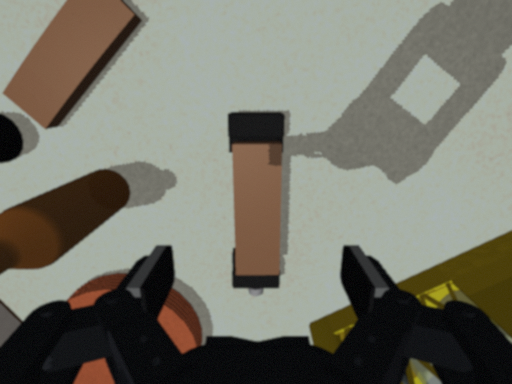

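View pics/top17.png

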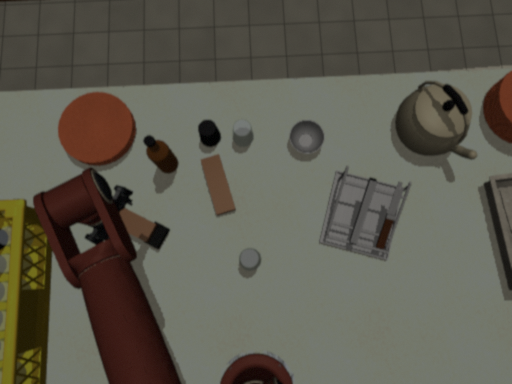

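View pics/scene17.png

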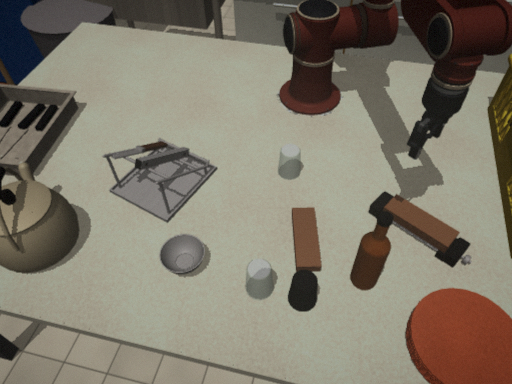

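The stone sits level in the holder (top 50.2 mm all along, near end at -90.1 mm), and nothing else has moved. Handing in.

```bash
python3 -c "
from plant import ticket
print(ticket.job_done())"
```

```text
the job is handed in; nothing more can be done
None
```

I did the whole task and handed it in at about 31 s of robot time; no verdict is reported.

**Rock test:** I laid the straightedge along the right-hand stone (y ≈ -0.085) and let go. I then pressed its near end with about 12 N and its far end with about 11.6 N. The bar stayed level both times, within the roughly 1 mm camera noise, and the finger held at z = 0.053 m, so that stone is the true one. Depth images agree: its top is flat, while the left stone's top falls about 2.5 mm towards either end.

**Last checks:**
- **Straightedge:** it is back on the rest within about 2 mm of where it lay, on the slope and clear of the knife.
- **True stone:** it sits in the holder with its top level at 50.2–50.3 mm, so it is down on the 22 mm ledges. Its near end is 90.1 mm from the holder's centre and its yaw is within 0.2°.
- **Crowned stone:** it is within 1 mm of where it started.
- **Other things:** depth differences from the first images show nothing but the tested stone moved. The arm itself hid the area round the holder from the top camera.
- **Arm:** it is clear of everything, with the gripper open.

**Two readings disagreed:**
- The last wrist picture put the stone's far end at 102 mm, past the jaw face at 95 mm. I took this for edge pixels, because the near end, width and height all fit.
- The bar slipped about 3 mm in the grip on the way back. I found the wires by feel and checked its position after letting go.

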